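Pack and clamp interlocked channel offcuts for the brew-stand frame

TASK

Pack all the aluminium channel pieces for the new burner stand into the blue cradle: lay the open-up ones side by side along the bed, squarely across it between its rails, and set each red open-down one over two neighbours so that one flange drops into each trough and it sits fully down. Push the stop home so the open-up channels close up flange to flange, snug between the fixed wall and the stop, and only then throw the clamp lever into the yellow notch. Leave the other things on the bench where they are.

Things in the scene. Friction and masses are not known exactly. Their poses are not given: they have to be found in the camera images.
- cradle: blue fixed cradle. Origin: on the bench under the middle of the bed; y runs along the bed from the fixed wall to the stop, x across it (along the channels laid in it), z up. Bed top 10 mm over the bench. Fixed wall: inner face at y = -165 mm, 12 mm thick, top 55 mm over the bench. Dark rails along both long sides, inner faces at x = +-62 mm, tops 20 mm over the bench. Channels slide on the bed
- stop (a joint): sliding end stop, m: 0 fully open, grows as it moves towards the fixed wall, up to 0.2. Its flat pushing face (110 mm wide, top 57 mm over the bench) is at cradle y = 175 mm minus this value. It takes about 3 N to slide and stays where it is left
- stop_grip (a point): on the black upright fin at the back of the stop, to be pinched from above: 12 mm thick along cradle y, 50 mm along x, from 18 to 97 mm over the bench; this point is in its middle plane, 82 mm over the bench and 50 mm behind the pushing face (away from the fixed wall). 32 mm are free between the fin and the 12 mm thick face plate
- lever (a joint): clamp lever beyond the fixed wall, swings level about a vertical pin at cradle x = 30, y = -250 mm; rad, 0 to 1.3, grows counter-clockwise seen from above (away from the wall). Takes about 1.5 N at the knob, stays where left. Yellow notch at 1.0 (it can be swung past), grey ones at 0.1 and 0.55
- lever_knob (a point): middle of the lever's upright red knob, a cylinder 22 mm across from 22 to 72 mm over the bench; this point is 48 mm over the bench, 90 mm from the pivot
- notch (a point): yellow-marked lock notch painted on the grey plate: this point is where the middle of the knob is when the lever is in it
- trough1_mid (a point): open-up channel: bare aluminium U-section lying on its web, trough open upwards. 100 mm long (its x), 50 mm wide over the flanges (its y), 34 mm high, 4 mm walls, about 0.11 kg. Point: its centre, 17 mm above its underside; z up. May be absent
- trough2_mid (a point): open-up channel: bare aluminium U-section lying on its web, trough open upwards. 100 mm long (its x), 50 mm wide over the flanges (its y), 34 mm high, 4 mm walls, about 0.11 kg. Point: its centre, 17 mm above its underside; z up. May be absent
- trough3_mid (a point): open-up channel: bare aluminium U-section lying on its web, trough open upwards. 100 mm long (its x), 50 mm wide over the flanges (its y), 34 mm high, 4 mm walls, about 0.11 kg. Point: its centre, 17 mm above its underside; z up. May be absent
- trough4_mid (a point): open-up channel: bare aluminium U-section lying on its web, trough open upwards. 100 mm long (its x), 50 mm wide over the flanges (its y), 34 mm high, 4 mm walls, about 0.11 kg. Point: its centre, 17 mm above its underside; z up. May be absent
- cap1_mid (a point): open-down channel: same section (100 x 50 x 34 mm, 4 mm walls, 0.11 kg) painted red, standing on its flange edges, flat web on top. Point: its centre, 17 mm above the flange edges; x along its length, y across, z up. Interlocked, its web rests on two neighbours' flanges and its flange edges on their webs, so it sits 4 mm higher than they do. May be absent
- cap2_mid (a point): open-down channel: same section (100 x 50 x 34 mm, 4 mm walls, 0.11 kg) painted red, standing on its flange edges, flat web on top. Point: its centre, 17 mm above the flange edges; x along its length, y across, z up. Interlocked, its web rests on two neighbours' flanges and its flange edges on their webs, so it sits 4 mm higher than they do. May be absent
- screwdriver: screwdriver lying behind the cradle, 140 mm long, 25 mm thick; not part of the job. Origin at its underside or axis
- offcut: offcut of timber, 90 x 45 x 45 mm; not part of the job. Origin at its underside or axis
- tape: yellow tape measure standing on edge, 70 x 35 x 65 mm; not part of the job. Origin at its underside or axis
- oil_can: green can, 60 mm across, 130 mm tall; not part of the job. Origin at its underside or axis
- wrench: steel wrench, 170 mm long; not part of the job. Origin at its underside or axis
Not all that is in view belongs to the job. What is shaped like the part that bears trough1_mid but pink or turquoise is not meant.

How it is judged:
By the outcome, as a careful person would: the job done as asked, in the order asked, and still so for the second after the job is handed in, with the robot touching nothing.
Of trough1, trough2, trough3, trough4 only 3 to 4 are there at a start; the rules pass over those that are not, and their reading is None.
Of cap1, cap2 only 1 to 2 are there at a start; the rules pass over those that are not, and their reading is None.
At some moment in a run one of trough1, trough2, trough3, trough4, cap1, cap2 may be knocked a few centimetres aside while the robot is not near it.
Once in a run the grip may slacken for a moment while it holds something.
It also fails if it takes over 210 s, if anything falls off the work surface, if the arm or the gripper's body presses on something with over 40 N, if the wrist force passes 120 N, or if a joint passes its speed limit or range.

ROBOT

A 7-joint arm with a two-finger parallel gripper is mounted at the origin on the work surface. World frame = base frame: x ahead of the robot, y to its left, z up, the work surface at z = 0. Lengths are in m, angles in rad, forces in N, time in s.
With the tool pointing down it reaches from about 0.425 to 0.95 m from the base axis. Payload 4.7 kg.
Tool frame: the origin (TCP) lies between the finger pads; the fingertips stand 17 mm ahead of it and the grasp point (between the pads) lies 2 mm behind it (finger_overhang is the distance from the TCP to the fingertips, in m); z points along the fingers, y is the line along which they close (so a half turn about z gives the same grasp; the last joint's range is limited). The gripper opens to 87 mm and grips with 3 to 60 N. Pads are 19 mm wide; open, the fingers measure 117 mm over their backs; the gripper's body (75 mm by 190 mm) begins 51 mm behind the grasp point.
Start: joints at [1.2, 0.469, -0.049, 1.532, 0.024, 1.141, -0.082], TCP at [0.226, -0.636, 0.24] pointing down, gripper open.
Joint ranges: [-2.59, 2.59], [-0.33, 1.99], [-1.39, 1.29], [0.1, 2.45], [-1.04, 4.18], [0.21, 1.99], [-2.66, 2.66]. Speed limits (rad/s): [2.57, 2.57, 3.14, 3.14, 3.14, 3.14, 3.14].

INTERFACE

Orientations are given as a rotation vector (axis times angle).
In Python, from cell import * gives the robot as it stands.
- The arm moves only by the tool jog_arm, never from a script. Its argument "rows" is a list of rows, each an object of numbers: "tx", "ty", "tz": the shift along the tool's x, y, z in units of 0.12 m (1.0 is 0.12 m); "ax", "ay", "az": the turn, a rotation vector about the tool's x, y, z in units of 180 degrees (1.0 is 180 degrees). A call has 1 to 8 rows; each row shifts and turns the commanded pose from where the row before left it, along the tool's axes as they then stand; what a row does not reach is not made up. A row lasts 1/10 s, in which the tool goes at most 50 mm and 8.59 degrees, less where a joint would pass 70% of its speed; a pose out of reach is approached as far as the arm can. A call with a number of a shift or a turn outside -1 to 1 is refused whole. A call with a gripper value outside its range is refused whole. "fingers" is the closure, from -1 (fully open) to 1 (shut), set as the call begins (left out, the last holds). The fingers move at their own pace and stop on an object; "grip_force" is the grip in N (left out, the last holds). Time passes only in rows, so rows that do not move let the fingers close. It gives the time, the measured TCP pose, the force, the opening and the grip force at its end, in the units of the state.
- state(): the state, without advancing time (a new reading comes with each control period).
- get_image(name): name is "scene" or "top"; returns a dict with "img" (420x560x3 uint8, blue, green, red), "z_map" (420x560 float32, m along the optical axis (not along the pixel's ray), 0 where there is no reading), "vertical_fov" (degrees; the focal length in pixels is half the picture's height over the tangent of half this angle, whatever the lens; pixels are square), "cx", "cy" (the principal point, pixels), "k1" (the pictures are not rectified: a ray, as slopes to the right and down, at radius r is drawn at 1 + k1 r^2 times it, then the intrinsics apply), "position" and "attitude" of the camera in the world. Camera axes: x right, y down, z forward; pixel columns grow to the right and rows downward; lengths in m; the calibration is good to about 2 mm. A picture is of the moment at which its call begins.
- sign_off(): hands the job in; it is judged then, once.
The state is a dict: "t": time; "qpos": joint angles; "joint_vel": joint speeds; "tau": joint torques, N m; "tcp_pos": TCP position; "tcp_rot": TCP orientation; "ft_force": force on the tool from outside, world axes, zero at the start; "moment": the same for the moment, N m; "opening": finger opening in m; "grasp_force": force on a finger pad.
Only numpy, scipy, OpenCV 4.12 (cv2) and the standard library are available. Lean on these libraries where they do the work, as an engineer would, in place of code of your own. Each camera call takes 0.05 s, during which the arm holds its last target. There are 200 camera calls.

## Working session

There is one attempt and no reset: what is moved stays moved. The work goes in short steps, Python scripts to look and compute and a tool call to move; the robot and the scene stay as the last step left them, time stands still between calls to the robot, and variables do not carry over. Pictures are saved under pics/ and viewed, at most 14 in all, crops included, and the job is handed in when it is done.

Besides the shell and the picture viewer there is one more tool, called by a JSON object that holds its "api" and its "payload", one argument or row to a line. jog_arm: Moves the arm, as the interface text tells. Shifts and turns lie within -1 to 1; 1 stands for 0.12 m of shift or 180 degrees of turn. Its arguments: {"type":"object","properties":{"rows":{"type":"array","items":{"type":"object","properties":{"tx":{"type":"number"},"ty":{"type":"number"},"tz":{"type":"number"},"ax":{"type":"number"},"ay":{"type":"number"},"az":{"type":"number"}}}},"fingers":{"type":"number"},"grip_force":{"type":"number"}},"required":["rows"]}

```bash
mkdir -p pics; ls
cat > h.py <<'E'
from cell import *
import numpy as np, cv2
from scipy.spatial.transform import Rotation as R
def att(im):
    a=np.array(im["attitude"],float)
    return a if a.shape==(3,3) else R.from_rotvec(a).as_matrix()
def K(im):
    h=im["img"].shape[0]; f=h/2/np.tan(np.radians(im["vertical_fov"])/2)
    return f
def cloud(im):
    h,w=im["z_map"].shape; f=K(im)
    v,u=np.mgrid[0:h,0:w].astype(float)
    x=(u-im["cx"])/f; y=(v-im["cy"])/f
    a,b=x.copy(),y.copy()
    for _ in range(8):
        s=1+im["k1"]*(a*a+b*b); a=x/s; b=y/s
    z=im["z_map"]
    P=np.stack([a*z,b*z,z],-1)@att(im).T+np.array(im["position"])
    D=np.stack([a,b,np.ones_like(a)],-1)@att(im).T
    return P,D
def onplane(im,D,h):
    o=np.array(im["position"]); return o+D*((h-o[2])/D[...,2])[...,None]
E
python3 - <<'E'
from h import *
for n in("scene","top"):
    im=get_image(n); cv2.imwrite(f"pics/{n}0.png",im["img"]); np.save(n+"0.npy",im,allow_pickle=True)
    print(n,im["position"],im["attitude"],im["vertical_fov"],im["k1"],im["cx"],im["cy"])
print(state())
E
```

```text
pics
scene [1.14903869 0.57154363 1.01276633] [-1.03191106 -2.45295272  0.97265438] 47.257279034163844 -0.1007048802979261 281.56721705614206 208.94216314598813
top [2.70337739e-01 9.95422097e-04 1.45617326e+00] [-2.15165691  2.10902951 -0.20944888] 50.712811669543896 -0.0015523172189334646 277.1447768927418 211.7334289385314
{'t': 0.1, 'qpos': array([ 1.2000799 ,  0.46942042, -0.04858388,  1.5335908 ,  0.02411319,
        1.14099222, -0.08231559]), 'joint_vel': array([-1.03687219e-03, -1.58728712e-04,  2.73219260e-05, -2.78697201e-03,
       -2.01829410e-03, -4.11290708e-04, -1.12147644e-03]), 'tau': array([ 3.82461058e-04, -5.09170353e+01, -8.11729976e-02, -2.36828774e+01,
       -6.14571827e-02,  3.44759726e-02,  4.73076921e-05]), 'tcp_pos': array([ 0.22609003, -0.63546216,  0.23855719]), 'tcp_rot': array([-3.09406252e+00, -5.34025261e-01,  6.11263421e-04]), 'ft_force': array([-0.76900082,  0.13038144,  0.47165955]), 'moment': array([-0.00057705,  0.01183855, -0.0194595 ]), 'grasp_force': 0.0, 'opening': 0.08703439217051942}
```

View pics/scene0.png

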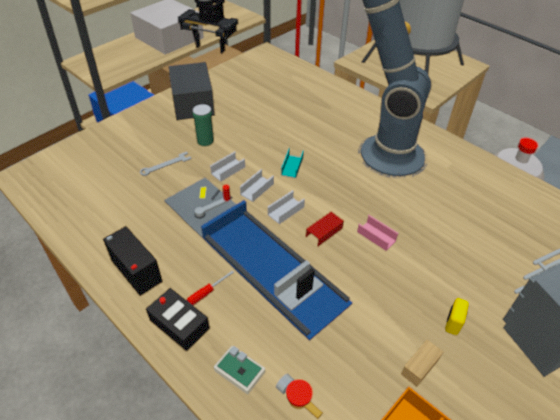

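View pics/top0.png

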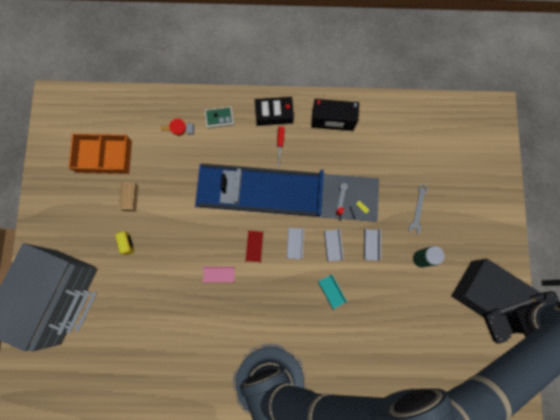

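The scene shows the red cap at (325,228), and the bare channels at (285,207), (257,186) and (228,167). The decoys are pink at (377,233) and turquoise at (292,163). The cradle runs from (225,218) to (325,310), with the stop at (298,287) and the knob at (226,190). In the top view the channels are at (295,243), (333,245) and (372,245), and the cap is at (255,246).

```bash
cat >> h.py <<'E'
def masks(im):
    hsv=cv2.cvtColor(im["img"],cv2.COLOR_BGR2HSV); h,s,v=[hsv[...,i].astype(int) for i in range(3)]
    return dict(red=((h<8)|(h>172))&(s>150)&(v>50), blue=(h>100)&(h<125)&(s>150), grey=(s<70)&(v>90), yellow=(h>24)&(h<34)&(s>170)&(v>120),black=(v<45))
def blobs(m,amin=8):
    n,l,st,c=cv2.connectedComponentsWithStats(m.astype(np.uint8)); return [(l==i) for i in range(1,n) if st[i,4]>=amin]
def rect(p):
    (cx,cy),(w,h),a=cv2.minAreaRect((p[:,:2]*1000).astype(np.float32))
    if w<h: w,h=h,w; a+=90
    return np.round([cx,cy,w,h,(a+90)%180-90],1)
E
python3 - <<'E'
from h import *
for n in("scene","top"):
    im=np.load(n+"0.npy",allow_pickle=True).item(); P,D=cloud(im); M=masks(im)
    roi=(P[...,0]>.3)&(P[...,0]<.95)&(abs(P[...,1])<.6)&(im["z_map"]>0)
    bench=roi&(abs(P[...,2])<.01); print(n,"bench z",np.median(P[bench][:,2]),P[bench][:,2].std())
    for c in("red","grey","yellow","blue"):
        for b in blobs(M[c]&roi&(P[...,2]<.12)&(P[...,2]>-.01)):
            p=P[b]; vv,uu=np.where(b); print(c,b.sum(),(int(uu.mean()),int(vv.mean())),"rect",rect(p),"z",np.round(np.percentile(p[:,2],[2,50,98])*1000,1))
out=np.hstack([cv2.resize(np.load("scene0.npy",allow_pickle=True).item()["img"][140:340,160:420],None,fx=3,fy=3,interpolation=2)])
cv2.imwrite("pics/crop0.png",out)
E
```

```text
scene bench z 0.000983190576860915 0.002705901096603243
red 91 (225, 192) rect [ 539.7 -212.1   19.4   16.9   59.3] z [27.6 58.1 75. ]
red 621 (325, 227) rect [422.7  60.9 100.   53.5  -3.8] z [ 7.  34.6 39.4]
red 28 (133, 266) rect [ 892.1 -144.    18.7   12.3  -89.6] z [ 91.4  98.2 102.4]
red 244 (199, 294) rect [809.2 -15.4  85.4  35.3  13.6] z [14.8 23.1 28.7]
red 39 (162, 300) rect [888.1 -43.4  22.8  13.4  74.1] z [54.1 62.4 66.3]
red 552 (298, 392) rect [821.  329.2  55.5  52.3  41.3] z [35.1 40.7 44.5]
grey 351 (164, 163) rect [ 559.2 -493.3  172.8   55.6  -14.1] z [-3.   5.2 11.4]
grey 636 (226, 166) rect [ 424.3 -341.1  131.6   95.    -3.6] z [-1.9 13.4 35. ]
grey 31 (285, 174) rect [ 321.  -185.1   73.1   29.7  -89.9] z [-1.7  2.  22.4]
grey 2591 (213, 199) rect [ 514.7 -211.7  317.4  295.    -3.3] z [ 0.3  9.4 36.7]
grey 740 (284, 207) rect [427.5 -85.  122.8  80.7  -3.1] z [ 0.1 10.9 37.5]
grey 1045 (294, 283) rect [603.9  56.4 344.6 131.3  86. ] z [15.  21.7 60.9]
grey 24 (108, 237) rect [ 882.6 -262.7   18.5   15.8  -89.6] z [ 92.6  98.1 103. ]
grey 184 (285, 304) rect
[... 2319 characters left out ...]
4) rect [ 434.8 -202.8  107.8   60.7    5.1] z [-2.8  5.4 37.7]
grey 587 (372, 244) rect [ 440.  -328.9  107.1   62.9    1.5] z [-3.1  5.8 37.4]
grey 12 (438, 246) rect [ 435.2 -549.1   35.     7.3   62.1] z [-5.3 -0.5  5.1]
grey 13 (437, 263) rect [ 374.3 -523.8   81.6    8.4  -76.4] z [ -4.3   2.6 119.8]
grey 48 (328, 278) rect [ 320.6 -183.8   72.1   36.   -89.5] z [-5.7  1.8 37.3]
yellow 22 (362, 206) rect [ 563.3 -296.7   35.3    5.6   50.2] z [ 5.3 10.1 14.4]
yellow 206 (122, 242) rect [421.7 471.9  65.4  32.7  19.3] z [57.8 64.4 70.6]
blue 771 (209, 185) rect [626.1 209.2 123.   88.6  -2.1] z [ 4.  10.3 17.4]
blue 2835 (281, 191) rect [610.2 -24.  269.1 136.1  84.3] z [ 3.9 10.6 54.7]
```

View pics/crop0.png

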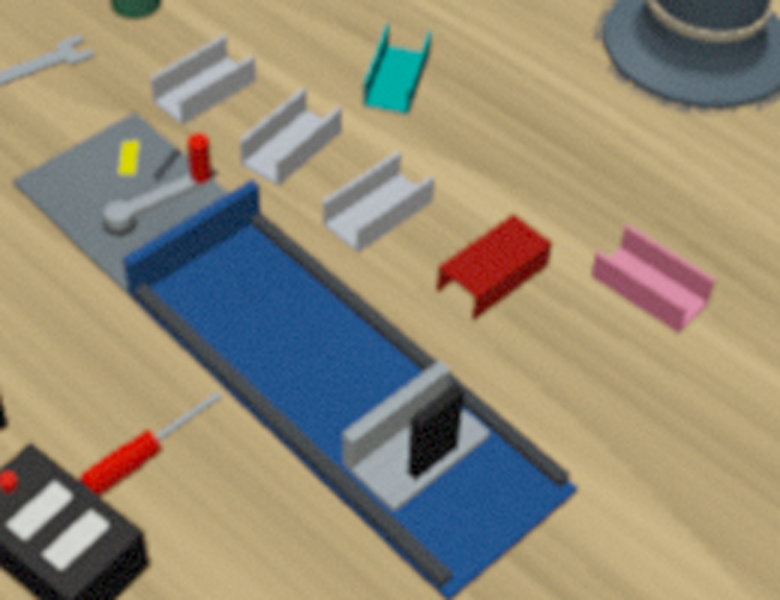

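Choice confirmed: three bare channels at top (295,243), (333,245) and (372,245), one red cap at (255,246), and the pink and turquoise pieces rejected. Next I'll fit the cradle pose and the piece poses.

```bash
cat >> h.py <<'E'
def xyz(c,C): # cradle->world
    th=C[2]; return np.array([C[0]+np.cos(th)*c[0]-np.sin(th)*c[1], C[1]+np.sin(th)*c[0]+np.cos(th)*c[1]])
def inv(p,C):
    th=C[2]; d=np.asarray(p)[...,:2]-C[:2]; return np.stack([d[...,0]*np.cos(th)+d[...,1]*np.sin(th),-d[...,0]*np.sin(th)+d[...,1]*np.cos(th)],-1)
def go(x,y,z,yaw=None):
    s=state(); r=R.from_rotvec(s["tcp_rot"]); d=r.inv().apply(np.array([x,y,z])-s["tcp_pos"])
    print("tool shift units",np.round(d/.12,3),"mm",np.round(d*1000,1))
    if yaw is not None:
        tgt=R.from_matrix(np.array([[np.cos(yaw),np.sin(yaw),0],[np.sin(yaw),-np.cos(yaw),0],[0,0,-1.]]))
        print("turn units",np.round((r.inv()*tgt).as_rotvec()/np.pi,4))
E
cat > meas.py <<'E'
from h import *
def line(p):
    c=p[:,:2].mean(0); 
    v=cv2.fitLine((p[:,:2]*1000).astype(np.float32),cv2.DIST_HUBER,0,.01,.01).ravel(); a=np.arctan2(v[1],v[0]); 
    return c,a
if __name__=="__main__":
  for n in("scene","top"):
    im=np.load(n+"0.npy",allow_pickle=True).item(); P,D=cloud(im); M=masks(im); T=onplane(im,D,.020)
    C=np.array([.611,-.005,np.radians(-3.0 if 0 else 3.0)])
    hsv=cv2.cvtColor(im["img"],cv2.COLOR_BGR2HSV)
    for g in(-3,3):
        C[2]=np.radians(g)
        q=inv(T,C); d=(hsv[...,2]<75)&(hsv[...,1]<110)&(abs(P[...,2]-.018)<.009)&(abs(abs(q[...,0])-.067)<.014)&(abs(q[...,1])<.15)
        for s in(-1,1):
            p=T[d&(s*q[...,0]>0)]; 
            if len(p)>20: c,a=line(p); print(n,g,"rail",s,len(p),np.round(c*1000,1),"deg",np.degrees(a)%180-90)
    w=M["blue"]&(P[...,2]>.046)&(P[...,2]<.065); t=onplane(im,D,.055)[w]; print("wall top",len(t),np.round(t[:,:2].mean(0)*1000,1),rect(t))
    roi=(abs(P[...,0]-.6)<.12)&(abs(P[...,1]-.1)<.2)
    w=M["grey"]&(P[...,2]>.048)&(P[...,2]<.066)&roi; t=onplane(im,D,.057)[w]; print("plate top",len(t),np.round(t[:,:2].mean(0)*1000,1),rect(t))
    w=(hsv[...,2]<60)&(P[...,2]>.085)&(P[...,2]<.11)&roi; t=onplane(im,D,.097)[w]; print("fin top",len(t),rect(t) if len(t) else 0)
    w=M["blue"]&(abs(P[...,2]-.01)<.01); t=onplane(im,D,.01)[w]; print("bed",rect(t))
    for nm,(x,y) in dict(A=(.43,-.078),B=(.43,-.21),Cc=(.43,-.335)).items():
        w=M["grey"]&(abs(P[...,0]-x)<.075)&(abs(P[...,1]-y)<.05)&(P[...,2]>.022)&(P[...,2]<.04); t=P[w]; print(nm,len(t),rect(t),np.round(t[:,:2].mean(0)*1000,1))
E
python3 meas.py
```

```text
scene -3 rail -1 148 [547.1  -8.9] deg -3.5636597
scene -3 rail 1 177 [684.6   7.5] deg -3.440071
scene 3 rail -1 133 [546.1 -22.5] deg -3.391533
scene 3 rail 1 121 [681.7 -36.9] deg -3.216179
wall top 219 [ 613.1 -146. ] [658.6 -73.9 395.  287.8 -46.7]
plate top 259 [620.5 122. ] [619.9 142.4 114.4  59.4  -3.2]
fin top 116 [624.1 166.4  56.4  14.6  -1.5]
bed [722.8  45.6 415.2 356.3  87.3]
A 238 [435.  -73.  102.   55.7  -4. ] [436.6 -72.3]
B 208 [ 433.1 -197.4  101.2   53.8    5.6] [ 432.7 -196.8]
Cc 209 [ 439.3 -323.6  104.    57.8   -3.8] [ 438.4 -323.3]
top -3 rail -1 309 [541.5  -0.6] deg -3.517128
top -3 rail 1 230 [676.8 -10.4] deg -3.6373978
top 3 rail -1 252 [542.5  10.8] deg -2.5951996
top 3 rail 1 188 [6.776e+02 3.000e-01] deg -2.5502243
wall top 105 [ 595.6 -150.8] [ 598.2 -151.1  137.1    8.9   -3.5]
plate top 127 [617.9 117. ] [618.1 116.6 110.5  12.9  -3.5]
fin top 58 [618.4 159.6  45.6  12.6   2.3]
bed [616.3  51.7 401.6 122.7  86.6]
A 84 [437.9 -74.8 100.   49.9  -2.9] [435.2 -74.5]
B 109 [ 433.5 -199.9   98.9   52.     6.7] [ 433.1 -199.7]
Cc 122 [ 437.6 -325.6   98.7   52.8   -1.6] [ 439.2 -326.3]
```

{"api": "jog_arm", "payload": {
  "rows": [
    {"az": 0.032},
    {"az": 0.032},
    {"az": 0.032},
    {"az": 0.033}
  ],
  "fingers": 0.2,
  "grip_force": 20
}}

```text
invalid input at $.rows[0]: expected keys tx, ty, tz, ax, ay, az
```

```bash
echo 'C=np.array([.612,.0217,np.radians(-3.5)]); YAW=C[2]' >> h.py; python3 -c "
from h import *
s=state();print(s['tcp_pos'],s['opening'])
go(.621,.163,.2,YAW)"
```

```text
[ 0.22609003 -0.63546216  0.23855719] 0.08703439217051942
tool shift units [ 5.331 -5.165  0.33 ] mm [ 639.7 -619.8   39.6]
turn units [-6.000e-04  1.000e-04  1.283e-01]
```

{"api": "jog_arm", "payload": {
  "rows": [
    {"tx": 0, "ty": 0, "tz": 0, "ax": 0, "ay": 0, "az": 0.032},
    {"tx": 0, "ty": 0, "tz": 0, "ax": 0, "ay": 0, "az": 0.032},
    {"tx": 0, "ty": 0, "tz": 0, "ax": 0, "ay": 0, "az": 0.032},
    {"tx": 0, "ty": 0, "tz": 0, "ax": 0, "ay": 0, "az": 0.032},
    {"tx": 0, "ty": 0, "tz": 0, "ax": 0, "ay": 0, "az": 0}
  ],
  "fingers": 0.2,
  "grip_force": 20
}}

```text
t: 0.6
tcp_pos: [0.2262, -0.6356, 0.239]
tcp_rot: [-3.139, 0.094, 0.001]
ft_force: [-0.6, -0.1, -0.3]
opening: 0.0547
grasp_force: 0.0
```

```bash
python3 -c "
from h import *
s=state();print(s['tcp_pos'],s['opening'])
go(.621,.163,.2,YAW)"
```

```text
[ 0.2262461  -0.63564753  0.23900381] 0.054717021760539275
tool shift units [ 2.884 -6.841  0.328] mm [ 346.1 -820.9   39.4]
turn units [-0.0002  0.0002  0.0003]
```

{"api": "jog_arm", "payload": {
  "rows": [
    {"tx": 0.15, "ty": -0.27, "tz": 0, "ax": 0, "ay": 0, "az": 0},
    {"tx": 0.15, "ty": -0.27, "tz": 0, "ax": 0, "ay": 0, "az": 0},
    {"tx": 0.15, "ty": -0.27, "tz": 0, "ax": 0, "ay": 0, "az": 0},
    {"tx": 0.15, "ty": -0.27, "tz": 0, "ax": 0, "ay": 0, "az": 0},
    {"tx": 0.15, "ty": -0.27, "tz": 0, "ax": 0, "ay": 0, "az": 0},
    {"tx": 0.15, "ty": -0.27, "tz": 0, "ax": 0, "ay": 0, "az": 0},
    {"tx": 0.15, "ty": -0.27, "tz": 0, "ax": 0, "ay": 0, "az": 0},
    {"tx": 0.15, "ty": -0.27, "tz": 0, "ax": 0, "ay": 0, "az": 0}
  ]
}}

```text
t: 1.4
tcp_pos: [0.3862, -0.3845, 0.2395]
tcp_rot: [3.14, -0.091, -0.0]
ft_force: [0.5, -0.4, -0.1]
opening: 0.0348
grasp_force: 0.0
```

{"api": "jog_arm", "payload": {
  "rows": [
    {"tx": 0.15, "ty": -0.27, "tz": 0, "ax": 0, "ay": 0, "az": 0},
    {"tx": 0.15, "ty": -0.27, "tz": 0, "ax": 0, "ay": 0, "az": 0},
    {"tx": 0.15, "ty": -0.27, "tz": 0, "ax": 0, "ay": 0, "az": 0},
    {"tx": 0.15, "ty": -0.27, "tz": 0, "ax": 0, "ay": 0, "az": 0},
    {"tx": 0.15, "ty": -0.27, "tz": 0, "ax": 0, "ay": 0, "az": 0},
    {"tx": 0.15, "ty": -0.27, "tz": 0, "ax": 0, "ay": 0, "az": 0},
    {"tx": 0.15, "ty": -0.27, "tz": 0, "ax": 0, "ay": 0, "az": 0},
    {"tx": 0.15, "ty": -0.27, "tz": 0, "ax": 0, "ay": 0, "az": 0}
  ]
}}

```text
t: 2.2
tcp_pos: [0.5455, -0.1346, 0.2395]
tcp_rot: [3.14, -0.091, -0.0]
ft_force: [0.1, 0.6, 0.9]
opening: 0.0348
grasp_force: 0.0
```

```bash
python3 -c "
from h import *
s=state();print(s['tcp_pos'],s['opening'])
go(.621,.163,.085,YAW)"
```

```text
[ 0.54548137 -0.13457132  0.23949435] 0.034782028987006795
tool shift units [ 0.485 -2.512  1.287] mm [  58.2 -301.5  154.4]
turn units [0.0001 0.     0.001 ]
```

{"api": "jog_arm", "payload": {
  "rows": [
    {"tx": 0.06, "ty": -0.31, "tz": 0, "ax": 0, "ay": 0, "az": 0},
    {"tx": 0.06, "ty": -0.31, "tz": 0, "ax": 0, "ay": 0, "az": 0},
    {"tx": 0.06, "ty": -0.31, "tz": 0, "ax": 0, "ay": 0, "az": 0},
    {"tx": 0.06, "ty": -0.31, "tz": 0, "ax": 0, "ay": 0, "az": 0},
    {"tx": 0.06, "ty": -0.31, "tz": 0.15, "ax": 0, "ay": 0, "az": 0},
    {"tx": 0.06, "ty": -0.31, "tz": 0.15, "ax": 0, "ay": 0, "az": 0},
    {"tx": 0.06, "ty": -0.31, "tz": 0.15, "ax": 0, "ay": 0, "az": 0},
    {"tx": 0.06, "ty": -0.34, "tz": 0.2, "ax": 0, "ay": 0, "az": 0}
  ]
}}

```text
t: 3.0
tcp_pos: [0.6216, 0.1621, 0.1614]
tcp_rot: [3.14, -0.093, 0.003]
ft_force: [0.9, -0.1, 0.2]
opening: 0.035
grasp_force: 0.0
```

{"api": "jog_arm", "payload": {
  "rows": [
    {"tx": 0, "ty": 0, "tz": 0, "ax": 0, "ay": 0, "az": 0}
  ]
}}

```text
t: 3.1
tcp_pos: [0.618, 0.1688, 0.1578]
tcp_rot: [-3.137, 0.076, 0.01]
ft_force: [-0.4, 0.1, 0.6]
opening: 0.0351
grasp_force: 0.0
```

```bash
python3 -c "
from h import *
s=state();print(s['tcp_pos'],s['opening'])
im=get_image('scene');cv2.imwrite('pics/s1.png',cv2.resize(im['img'][200:350,220:400],None,fx=4,fy=4,interpolation=2))
go(.621,.163,.085,YAW)"
```

```text
[0.61799902 0.16881644 0.15784445] 0.03507858173799542
tool shift units [0.021 0.017 0.618] mm [ 2.5  2.  74.2]
turn units [-0.0002  0.0014  0.0029]
```

View pics/s1.png

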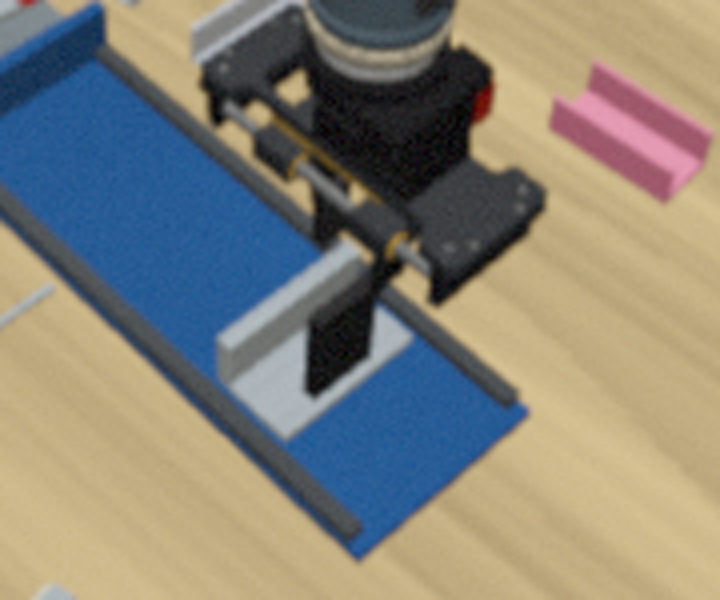

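The gripper hangs over the fin, with the fin at crop (340,340) and the fingertip at (380,265). I'll descend while watching the force.

{"api": "jog_arm", "payload": {
  "rows": [
    {"tx": 0.02, "ty": 0.02, "tz": 0.1, "ax": 0, "ay": 0, "az": 0},
    {"tx": 0, "ty": 0, "tz": 0.1, "ax": 0, "ay": 0, "az": 0},
    {"tx": 0, "ty": 0, "tz": 0.1, "ax": 0, "ay": 0, "az": 0},
    {"tx": 0, "ty": 0, "tz": 0.06, "ax": 0, "ay": 0, "az": 0},
    {"tx": 0, "ty": 0, "tz": 0.04, "ax": 0, "ay": 0, "az": 0}
  ]
}}

```text
t: 3.65
tcp_pos: [0.6226, 0.1579, 0.1125]
tcp_rot: [3.14, -0.096, -0.002]
ft_force: [0.4, -0.4, -1.3]
opening: 0.0348
grasp_force: 0.0
```

{"api": "jog_arm", "payload": {
  "rows": [
    {"tx": 0, "ty": 0, "tz": 0.1, "ax": 0, "ay": 0, "az": 0},
    {"tx": 0, "ty": 0, "tz": 0.1, "ax": 0, "ay": 0, "az": 0},
    {"tx": 0, "ty": 0, "tz": 0, "ax": 0, "ay": 0, "az": 0}
  ]
}}

```text
t: 3.95
tcp_pos: [0.6215, 0.1583, 0.0873]
tcp_rot: [3.139, -0.094, -0.006]
ft_force: [-0.7, -0.4, -0.7]
opening: 0.0351
grasp_force: 0.0
```

{"api": "jog_arm", "payload": {
  "rows": [
    {"tx": 0, "ty": 0, "tz": 0, "ax": 0, "ay": 0, "az": 0},
    {"tx": 0, "ty": 0, "tz": 0, "ax": 0, "ay": 0, "az": 0},
    {"tx": 0, "ty": 0, "tz": 0, "ax": 0, "ay": 0, "az": 0},
    {"tx": 0, "ty": 0, "tz": 0, "ax": 0, "ay": 0, "az": 0}
  ],
  "fingers": 1,
  "grip_force": 20
}}

```text
t: 4.35
tcp_pos: [0.6234, 0.1603, 0.0901]
tcp_rot: [-3.138, 0.094, -0.003]
ft_force: [1.4, 3.1, 0.9]
opening: 0.0117
grasp_force: 20.0
```

{"api": "jog_arm", "payload": {
  "rows": [
    {"tx": 0, "ty": -0.09, "tz": 0, "ax": 0, "ay": 0, "az": 0},
    {"tx": 0, "ty": -0.09, "tz": 0, "ax": 0, "ay": 0, "az": 0},
    {"tx": 0, "ty": -0.09, "tz": 0, "ax": 0, "ay": 0, "az": 0},
    {"tx": 0, "ty": -0.09, "tz": 0, "ax": 0, "ay": 0, "az": 0},
    {"tx": 0, "ty": -0.09, "tz": 0, "ax": 0, "ay": 0, "az": 0},
    {"tx": 0, "ty": -0.09, "tz": 0, "ax": 0, "ay": 0, "az": 0},
    {"tx": 0, "ty": 0, "tz": 0, "ax": 0, "ay": 0, "az": 0}
  ]
}}

```text
t: 5.05
tcp_pos: [0.6274, 0.2273, 0.0901]
tcp_rot: [-3.137, 0.09, -0.004]
ft_force: [2.0, 2.2, 1.7]
opening: 0.0113
grasp_force: 20.0
```

{"api": "jog_arm", "payload": {
  "rows": [
    {"tx": 0, "ty": 0, "tz": 0, "ax": 0, "ay": 0, "az": 0},
    {"tx": 0, "ty": 0, "tz": 0, "ax": 0, "ay": 0, "az": 0}
  ],
  "fingers": 0.2
}}

```text
t: 5.25
tcp_pos: [0.6261, 0.2239, 0.0889]
tcp_rot: [-3.14, 0.094, 0.002]
ft_force: [-1.0, 0.2, -0.9]
opening: 0.0213
grasp_force: 0.0
```

{"api": "jog_arm", "payload": {
  "rows": [
    {"tx": 0, "ty": 0, "tz": -0.2, "ax": 0, "ay": 0, "az": 0},
    {"tx": 0, "ty": 0, "tz": -0.3, "ax": 0, "ay": 0, "az": 0},
    {"tx": 0, "ty": 0, "tz": -0.3, "ax": 0, "ay": 0, "az": 0},
    {"tx": 0, "ty": 0, "tz": 0, "ax": 0, "ay": 0, "az": 0}
  ]
}}

```text
t: 5.65
tcp_pos: [0.6294, 0.2247, 0.1909]
tcp_rot: [-3.136, 0.096, -0.014]
ft_force: [1.5, -0.0, 0.4]
opening: 0.0344
grasp_force: 0.0
```

```bash
cat > look.py <<'E'
from h import *
import sys
from scipy.ndimage import binary_dilation
def look():
    for n in("scene","top"):
        im=get_image(n); P,D=cloud(im); M=masks(im); np.save(n+"1.npy",im,allow_pickle=True)
        roi=(P[...,0]>.36)&(P[...,0]<.72)&(P[...,1]>-.40)&(P[...,1]<.32)&(P[...,2]<.055)
        for c,lo in(("grey",.024),("red",.024)):
            w=M[c]&roi&(P[...,2]>lo)
            l=binary_dilation(w,iterations=1)
            # cluster in world grid (3 mm) so that the two flanges join
            p=P[w]; 
            if not len(p): continue
            g=np.zeros((130,250),np.uint8); ij=((p[:,:2]-[.35,-.42])/.003).astype(int); g[ij[:,0],ij[:,1]]=1
            g=cv2.dilate(g,np.ones((17,1),np.uint8)) if 0 else cv2.morphologyEx(g,cv2.MORPH_CLOSE,np.ones((3,17),np.uint8))
            k,L=cv2.connectedComponents(g); lab=L[ij[:,0],ij[:,1]]
            for i in range(1,k):
                q=p[lab==i]
                if len(q)>25: print(n,c,len(q),rect(q),"cradle",np.round(inv(rect(q)[:2]/1000,C)*1000,1),"z98",round(np.percentile(q[:,2],98)*1000,1))
if __name__=="__main__": look(); s=state(); print(s["tcp_pos"],s["t"])
E
python3 look.py; python3 -c "
from h import *
go(.435,-.325,.2,YAW)"
```

```text
scene grey 191 [ 432.5 -196.6  103.4   55.2    5.6] cradle [-165.8 -228.9] z98 39.7
scene grey 209 [435.4 -72.8 100.8  53.5  -3. ] cradle [-170.5 -105.1] z98 39.3
scene grey 188 [ 438.9 -323.1  100.6   55.9   -1.2] cradle [-151.7 -354.7] z98 37.2
scene grey 124 [ 594.5 -224.3   93.3   26.8  -15.9] cradle [  -2.4 -246.6] z98 30.8
scene grey 261 [623.2 205.1 112.6  59.2  -1.9] cradle [ -0.  183.7] z98 54.7
scene red 38 [454.7  41.2  28.6  16.3  -2.5] cradle [-158.2    9.9] z98 38.6
scene red 41 [ 543.2 -207.6   17.1    7.2  -35.9] cradle [ -54.7 -233.1] z98 54.0
top grey 106 [ 433.9 -199.6  100.8   50.6    5.8] cradle [-164.3 -231.8] z98 39.7
top grey 110 [ 438.  -326.1   98.4   51.6   -2.3] cradle [-152.4 -357.8] z98 39.8
top grey 82 [437.7 -74.8 100.1  50.   -2.6] cradle [-168.1 -107. ] z98 39.4
top grey 36 [ 583.5 -225.3   49.5   13.2  -12.2] cradle [ -13.4 -248.3] z98 30.8
top grey 44 [ 627.1 -233.7   26.2   23.4  -46.2] cradle [  30.7 -254. ] z98 33.1
[0.62677883 0.22322398 0.18600572] 5.75
tool shift units [-1.318  4.657 -0.119] mm [-158.1  558.9  -14.2]
turn units [-0.0001 -0.0002  0.0001]
```

{"api": "jog_arm", "payload": {
  "rows": [
    {"tx": -0.09, "ty": 0.31, "tz": 0, "ax": 0, "ay": 0, "az": 0},
    {"tx": -0.09, "ty": 0.31, "tz": 0, "ax": 0, "ay": 0, "az": 0},
    {"tx": -0.09, "ty": 0.31, "tz": 0, "ax": 0, "ay": 0, "az": 0},
    {"tx": -0.09, "ty": 0.31, "tz": 0, "ax": 0, "ay": 0, "az": 0},
    {"tx": -0.09, "ty": 0.31, "tz": 0, "ax": 0, "ay": 0, "az": 0},
    {"tx": -0.09, "ty": 0.31, "tz": 0, "ax": 0, "ay": 0, "az": 0},
    {"tx": -0.09, "ty": 0.31, "tz": 0, "ax": 0, "ay": 0, "az": 0},
    {"tx": -0.09, "ty": 0.31, "tz": 0, "ax": 0, "ay": 0, "az": 0}
  ],
  "fingers": -0.7
}}

```text
t: 6.55
tcp_pos: [0.5204, -0.07, 0.1837]
tcp_rot: [-3.14, 0.095, 0.006]
ft_force: [0.2, 0.1, -0.2]
opening: 0.0734
grasp_force: 0.0
```

{"api": "jog_arm", "payload": {
  "rows": [
    {"tx": -0.09, "ty": 0.31, "tz": 0, "ax": 0, "ay": 0, "az": 0},
    {"tx": -0.09, "ty": 0.31, "tz": 0, "ax": 0, "ay": 0, "az": 0},
    {"tx": -0.09, "ty": 0.31, "tz": 0, "ax": 0, "ay": 0, "az": 0},
    {"tx": -0.09, "ty": 0.31, "tz": 0, "ax": 0, "ay": 0, "az": 0},
    {"tx": -0.09, "ty": 0.31, "tz": 0, "ax": 0, "ay": 0, "az": 0},
    {"tx": -0.09, "ty": 0.31, "tz": 0, "ax": 0, "ay": 0, "az": 0},
    {"tx": -0.06, "ty": 0.31, "tz": 0, "ax": 0, "ay": 0, "az": 0},
    {"tx": 0, "ty": 0, "tz": 0, "ax": 0, "ay": 0, "az": 0}
  ]
}}

```text
t: 7.35
tcp_pos: [0.431, -0.3295, 0.1837]
tcp_rot: [3.139, -0.11, -0.006]
ft_force: [0.1, -0.1, -1.4]
opening: 0.0738
grasp_force: 0.0
```

```bash
python3 -c "
from h import *
s=state();print(s['tcp_pos'],s['opening'])
go(.438,-.325,.024,np.radians(-2.2))"
```

```text
[ 0.43103177 -0.32951907  0.18369552] 0.073847553187788
tool shift units [ 0.061 -0.043  1.331] mm [  7.3  -5.2 159.7]
turn units [ 0.0004  0.0013 -0.0102]
```

{"api": "jog_arm", "payload": {
  "rows": [
    {"tx": 0.06, "ty": -0.04, "tz": 0.25, "ax": 0, "ay": 0, "az": -0.007},
    {"tx": 0, "ty": 0, "tz": 0.25, "ax": 0, "ay": 0, "az": 0},
    {"tx": 0, "ty": 0, "tz": 0.25, "ax": 0, "ay": 0, "az": 0},
    {"tx": 0, "ty": 0, "tz": 0.25, "ax": 0, "ay": 0, "az": 0},
    {"tx": 0, "ty": 0, "tz": 0.2, "ax": 0, "ay": 0, "az": 0},
    {"tx": 0, "ty": 0, "tz": 0.1, "ax": 0, "ay": 0, "az": 0},
    {"tx": 0, "ty": 0, "tz": 0, "ax": 0, "ay": 0, "az": 0}
  ]
}}

```text
t: 8.05
tcp_pos: [0.4409, -0.3181, 0.0273]
tcp_rot: [-3.138, 0.059, 0.007]
ft_force: [1.4, -0.0, 0.1]
opening: 0.0738
grasp_force: 0.0
```

{"api": "jog_arm", "payload": {
  "rows": [
    {"tx": 0, "ty": 0, "tz": 0, "ax": 0, "ay": 0, "az": 0},
    {"tx": 0, "ty": 0, "tz": 0, "ax": 0, "ay": 0, "az": 0},
    {"tx": 0, "ty": 0, "tz": 0, "ax": 0, "ay": 0, "az": 0},
    {"tx": 0, "ty": 0, "tz": 0, "ax": 0, "ay": 0, "az": 0},
    {"tx": 0, "ty": 0, "tz": 0, "ax": 0, "ay": 0, "az": 0}
  ],
  "fingers": 1,
  "grip_force": 20
}}

```text
t: 8.55
tcp_pos: [0.4432, -0.3205, 0.0307]
tcp_rot: [3.139, -0.061, 0.003]
ft_force: [-0.7, -0.9, 4.9]
opening: 0.0499
grasp_force: 20.0
```

{"api": "jog_arm", "payload": {
  "rows": [
    {"tx": 0, "ty": 0, "tz": -0.1, "ax": 0, "ay": 0, "az": 0},
    {"tx": 0, "ty": 0, "tz": -0.15, "ax": 0, "ay": 0, "az": 0},
    {"tx": 0, "ty": 0, "tz": -0.1, "ax": 0, "ay": 0, "az": 0.007},
    {"tx": 0, "ty": 0, "tz": 0, "ax": 0, "ay": 0, "az": 0}
  ]
}}

```text
t: 8.95
tcp_pos: [0.4437, -0.3202, 0.0736]
tcp_rot: [3.138, -0.096, 0.005]
ft_force: [-0.3, 0.4, -0.9]
opening: 0.0499
grasp_force: 20.0
```

```bash
python3 -c "
from h import *
s=state();print(s['tcp_pos'],s['opening'],s['grasp_force'])
p=xyz((0,-.115),C);print(p)
go(*p,.065,YAW)"; python3 look.py
```

```text
[ 0.4436862  -0.32015322  0.07356121] 0.049882460656123714 19.994451999664307
[ 0.60497942 -0.0930855 ]
tool shift units [ 1.226 -1.971  0.072] mm [ 147.1 -236.5    8.6]
turn units [ 0.0006 -0.0011  0.    ]
scene grey 191 [ 430.  -198.7  105.7   56.1    4.4] cradle [-168.2 -231.1] z98 38.9
scene grey 214 [436.1 -73.1 102.7  55.2  -3.1] cradle [-169.8 -105.4] z98 39.0
scene grey 190 [ 439.7 -318.2  101.8   53.4   -3. ] cradle [-151.2 -349.8] z98 54.0
scene grey 118 [ 593.4 -224.    91.8   26.5  -17.3] cradle [  -3.6 -246.4] z98 30.5
scene grey 260 [623.2 205.8 110.8  58.9  -3.6] cradle [-1.000e-01  1.844e+02] z98 54.7
scene red 523 [423.3  61.4  98.1  50.2  -4.3] cradle [-190.8   28.1] z98 39.8
scene red 46 [ 542.7 -208.5   17.1   11.5  -41.2] cradle [ -55.1 -234. ] z98 54.8
top grey 104 [ 433.9 -199.4  100.3   51.7    6.3] cradle [-164.3 -231.6] z98 39.9
top grey 128 [ 405.5 -318.1   48.1   33.2   89.3] cradle [-185.4 -351.8] z98 52.1
top grey 83 [437.7 -74.9  99.7  50.3  -2.4] cradle [-168.1 -107.1] z98 39.9
top grey 77 [ 597.8 -229.6   84.3   23.1   -6.5] cradle [   1.2 -251.7] z98 31.7
top grey 45 [602.3 205.7  66.   58.9  -3.6] cradle [-20.9 183.1] z98 54.8
top grey 26 [657.2 195.4  47.8  28.4 -83.7] cradle [ 34.5 176.1] z98 54.8
top red 441 [421.8  59.   96.5  47.7  -3.9] cradle [-192.1   25.6] z98 40.1
[ 0.44244867 -0.31945436  0.0717157 ] 9.05
```

{"api": "jog_arm", "payload": {
  "rows": [
    {"tx": 0, "ty": 0, "tz": -0.12, "ax": 0, "ay": 0, "az": 0},
    {"tx": 0, "ty": -0.28, "tz": 0, "ax": 0, "ay": 0, "az": 0},
    {"tx": 0, "ty": -0.28, "tz": 0, "ax": 0, "ay": 0, "az": 0},
    {"tx": 0, "ty": -0.28, "tz": 0, "ax": 0, "ay": 0, "az": 0},
    {"tx": 0, "ty": -0.28, "tz": 0, "ax": 0, "ay": 0, "az": 0},
    {"tx": 0, "ty": -0.28, "tz": 0, "ax": 0, "ay": 0, "az": 0},
    {"tx": 0, "ty": -0.28, "tz": 0, "ax": 0, "ay": 0, "az": 0},
    {"tx": 0, "ty": -0.28, "tz": 0, "ax": 0, "ay": 0, "az": 0}
  ]
}}

```text
t: 9.85
tcp_pos: [0.456, -0.0834, 0.0852]
tcp_rot: [-3.14, 0.095, 0.003]
ft_force: [0.7, 0.6, -0.4]
opening: 0.0499
grasp_force: 20.0
```

{"api": "jog_arm", "payload": {
  "rows": [
    {"tx": 0.24, "ty": 0, "tz": 0, "ax": 0, "ay": 0, "az": 0},
    {"tx": 0.24, "ty": 0, "tz": 0, "ax": 0, "ay": 0, "az": 0},
    {"tx": 0.24, "ty": 0, "tz": 0, "ax": 0, "ay": 0, "az": 0},
    {"tx": 0.24, "ty": 0, "tz": 0, "ax": 0, "ay": 0, "az": 0},
    {"tx": 0.24, "ty": 0, "tz": 0, "ax": 0, "ay": 0, "az": 0},
    {"tx": 0, "ty": 0, "tz": 0, "ax": 0, "ay": 0, "az": 0},
    {"tx": 0, "ty": 0, "tz": 0, "ax": 0, "ay": 0, "az": 0}
  ]
}}

```text
t: 10.55
tcp_pos: [0.5996, -0.0933, 0.0846]
tcp_rot: [-3.14, 0.094, 0.005]
ft_force: [0.2, 0.2, -1.1]
opening: 0.0496
grasp_force: 20.0
```

```bash
python3 -c "
from h import *
s=state();print(s['tcp_pos'],s['opening'],s['grasp_force'])
p=xyz((0.003,-.115),C)
go(*p,.0405,YAW)
im=get_image('scene');cv2.imwrite('pics/s2.png',cv2.resize(im['img'][160:330,160:400],None,fx=3,fy=3,interpolation=2))"
```

```text
[ 0.59959348 -0.09330388  0.08457872] 0.04963496534665456 19.99749720096588
tool shift units [ 0.071 -0.004  0.367] mm [ 8.5 -0.5 44.1]
turn units [-0.0001  0.0009  0.0003]
```

View pics/s2.png

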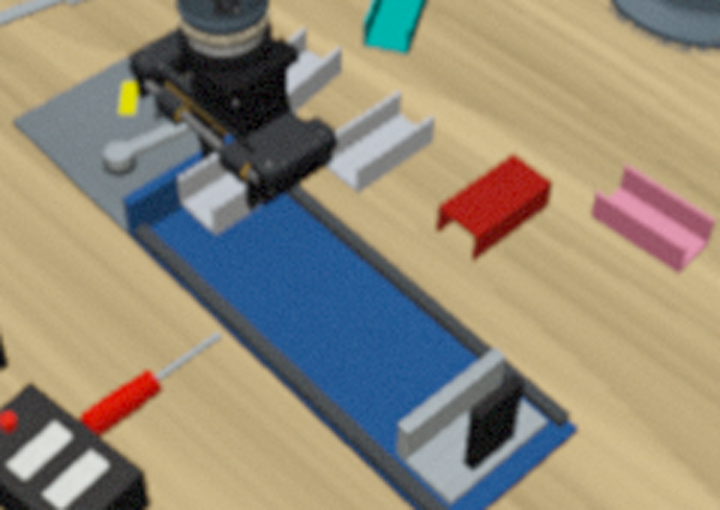

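The held channel is at crop (215,190), over the bed between the rails, and the stop is open at (460,440). I'll lower it.

{"api": "jog_arm", "payload": {
  "rows": [
    {"tx": 0.07, "ty": 0, "tz": 0.15, "ax": 0, "ay": 0, "az": 0},
    {"tx": 0, "ty": 0, "tz": 0.1, "ax": 0, "ay": 0, "az": 0},
    {"tx": 0, "ty": 0, "tz": 0.06, "ax": 0, "ay": 0, "az": 0},
    {"tx": 0, "ty": 0, "tz": 0.03, "ax": 0, "ay": 0, "az": 0},
    {"tx": 0, "ty": 0, "tz": 0.02, "ax": 0, "ay": 0, "az": 0},
    {"tx": 0, "ty": 0, "tz": 0, "ax": 0, "ay": 0, "az": 0}
  ]
}}

```text
t: 11.2
tcp_pos: [0.6086, -0.094, 0.0428]
tcp_rot: [3.14, -0.095, -0.0]
ft_force: [0.2, 0.3, -0.8]
opening: 0.0501
grasp_force: 20.0
```

```bash
python3 look.py
```

```text
scene grey 136 [ 422.  -199.5   79.6   54.8    6. ] cradle [-176.1 -232.4] z98 39.0
scene grey 211 [434.9 -72.2 103.7  54.4  -3. ] cradle [-171.  -104.5] z98 38.8
scene grey 254 [621.6 207.  113.5  58.1  -1. ] cradle [ -1.7 185.5] z98 54.7
scene grey 80 [ 618.5 -228.3   44.3   28.9  -31.7] cradle [  21.8 -249.1] z98 30.6
scene grey 181 [ 631.  -113.1   93.6   43.5   76.1] cradle [  27.2 -133.4] z98 50.5
scene red 513 [422.4  61.5  99.9  50.7  -1.7] cradle [-191.7   28.2] z98 39.8
top grey 62 [439.  -74.5  97.4  49.2  -2.4] cradle [-166.8 -106.6] z98 38.5
top grey 70 [ 599.2 -230.9   79.7   24.3   -4. ] cradle [   2.6 -252.9] z98 31.9
top grey 83 [622.3 201.1 105.6  52.6  -4. ] cradle [ -0.7 179.7] z98 54.9
top red 440 [422.5  58.9  96.5  47.2  -3.6] cradle [-191.4   25.6] z98 39.8
[ 0.60909834 -0.09406238  0.04322648] 11.3
```

{"api": "jog_arm", "payload": {
  "rows": [
    {"tx": 0, "ty": 0, "tz": 0.015, "ax": 0, "ay": 0, "az": 0},
    {"tx": 0, "ty": 0, "tz": 0, "ax": 0, "ay": 0, "az": 0}
  ]
}}

```text
t: 11.5
tcp_pos: [0.6089, -0.094, 0.0411]
tcp_rot: [3.14, -0.095, 0.0]
ft_force: [-0.7, 0.2, -1.8]
opening: 0.0498
grasp_force: 20.0
```

{"api": "jog_arm", "payload": {
  "rows": [
    {"tx": 0, "ty": 0, "tz": 0.015, "ax": 0, "ay": 0, "az": 0},
    {"tx": 0, "ty": 0, "tz": 0, "ax": 0, "ay": 0, "az": 0}
  ]
}}

```text
t: 11.7
tcp_pos: [0.609, -0.0941, 0.0408]
tcp_rot: [3.14, -0.095, 0.0]
ft_force: [-3.2, 0.1, 9.1]
opening: 0.0497
grasp_force: 20.0
```

{"api": "jog_arm", "payload": {
  "rows": [
    {"tx": 0, "ty": 0, "tz": 0, "ax": 0, "ay": 0, "az": 0},
    {"tx": 0, "ty": 0, "tz": 0, "ax": 0, "ay": 0, "az": 0},
    {"tx": 0, "ty": 0, "tz": 0, "ax": 0, "ay": 0, "az": 0}
  ],
  "fingers": -0.4
}}

```text
t: 12.0
tcp_pos: [0.6089, -0.094, 0.0391]
tcp_rot: [3.14, -0.095, 0.0]
ft_force: [0.1, -0.9, -1.1]
opening: 0.0599
grasp_force: 0.0
```

{"api": "jog_arm", "payload": {
  "rows": [
    {"tx": 0, "ty": 0, "tz": -0.2, "ax": 0, "ay": 0, "az": 0},
    {"tx": 0, "ty": 0, "tz": -0.3, "ax": 0, "ay": 0, "az": 0},
    {"tx": -0.3, "ty": 0, "tz": -0.2, "ax": 0, "ay": 0, "az": 0},
    {"tx": -0.4, "ty": 0.1, "tz": 0, "ax": 0, "ay": 0, "az": 0},
    {"tx": -0.4, "ty": 0.3, "tz": 0, "ax": 0, "ay": 0, "az": 0},
    {"tx": -0.35, "ty": 0.3, "tz": 0, "ax": 0, "ay": 0, "az": 0},
    {"tx": 0, "ty": 0, "tz": 0, "ax": 0, "ay": 0, "az": 0}
  ]
}}

```text
t: 12.7
tcp_pos: [0.4363, -0.1629, 0.1226]
tcp_rot: [3.138, -0.109, -0.009]
ft_force: [1.2, 0.3, -0.2]
opening: 0.0609
grasp_force: 0.0
```

```bash
python3 look.py;  python3 -c "
from h import *
go(.4345,-.198,.029,np.radians(6))"
```

```text
scene grey 188 [ 431.7 -198.8  102.3   55.3    4.4] cradle [-166.5 -231.1] z98 37.9
scene grey 211 [436.2 -73.4 103.2  54.7  -2.4] cradle [-169.7 -105.7] z98 38.7
scene grey 424 [594.8 -70.9 182.2 124.2  84.7] cradle [-11.5 -93.5] z98 53.1
scene grey 122 [ 594.7 -224.4   91.4   26.7  -17.2] cradle [  -2.2 -246.7] z98 30.1
scene grey 259 [623.7 205.6 111.5  58.3  -2.9] cradle [  0.5 184.3] z98 54.7
scene red 517 [422.3  61.   99.4  50.2  -2.6] cradle [-191.7   27.6] z98 39.6
scene red 40 [ 542.1 -208.3   17.2    8.9  -30.8] cradle [ -55.7 -233.8] z98 52.8
top grey 59 [437.6 -74.9 100.3  50.   -2.5] cradle [-168.2 -107.1] z98 39.7
top grey 85 [602.1 -95.6  96.4  49.9  -3.6] cradle [  -2.7 -117.7] z98 49.7
top grey 72 [ 601.1 -231.3   76.4   21.4   -6. ] cradle [   4.6 -253.2] z98 32.9
top grey 79 [622.1 201.2 106.1  52.5  -4.1] cradle [ -0.9 179.8] z98 54.9
top red 443 [422.3  59.1  96.7  47.6  -3.3] cradle [-191.6   25.7] z98 41.0
[ 0.4421832  -0.15959106  0.12339388] 12.8
tool shift units [-0.044  0.323  0.787] mm [-5.3 38.8 94.4]
turn units [ 0.0001 -0.0002 -0.0534]
```

{"api": "jog_arm", "payload": {
  "rows": [
    {"tx": -0.04, "ty": 0.16, "tz": 0, "ax": 0, "ay": 0, "az": 0},
    {"tx": 0, "ty": 0.16, "tz": 0, "ax": 0, "ay": 0, "az": 0},
    {"tx": 0, "ty": 0, "tz": 0, "ax": 0, "ay": 0, "az": -0.025},
    {"tx": 0, "ty": 0, "tz": 0.2, "ax": 0, "ay": 0, "az": -0.025},
    {"tx": 0, "ty": 0, "tz": 0.2, "ax": 0, "ay": 0, "az": 0},
    {"tx": 0, "ty": 0, "tz": 0.2, "ax": 0, "ay": 0, "az": 0},
    {"tx": 0, "ty": 0, "tz": 0.17, "ax": 0, "ay": 0, "az": 0},
    {"tx": 0, "ty": 0, "tz": 0, "ax": 0, "ay": 0, "az": 0}
  ],
  "fingers": -0.7
}}

```text
t: 13.6
tcp_pos: [0.4354, -0.195, 0.0285]
tcp_rot: [-3.135, -0.156, 0.006]
ft_force: [-0.8, 0.7, 0.4]
opening: 0.0737
grasp_force: 0.0
```

{"api": "jog_arm", "payload": {
  "rows": [
    {"tx": 0, "ty": 0, "tz": 0, "ax": 0, "ay": 0, "az": 0},
    {"tx": 0, "ty": 0, "tz": 0, "ax": 0, "ay": 0, "az": 0},
    {"tx": 0, "ty": 0, "tz": 0, "ax": 0, "ay": 0, "az": 0},
    {"tx": 0, "ty": 0, "tz": 0, "ax": 0, "ay": 0, "az": 0},
    {"tx": 0, "ty": 0, "tz": 0, "ax": 0, "ay": 0, "az": 0}
  ],
  "fingers": 1,
  "grip_force": 20
}}

```text
t: 14.1
tcp_pos: [0.4363, -0.197, 0.0316]
tcp_rot: [3.137, 0.152, 0.003]
ft_force: [0.3, 0.3, 4.3]
opening: 0.05
grasp_force: 20.0
```

{"api": "jog_arm", "payload": {
  "rows": [
    {"tx": 0, "ty": 0, "tz": -0.1, "ax": 0, "ay": 0, "az": 0},
    {"tx": 0, "ty": 0, "tz": -0.2, "ax": 0, "ay": 0, "az": 0},
    {"tx": 0, "ty": 0, "tz": -0.15, "ax": 0, "ay": 0, "az": 0.025},
    {"tx": 0, "ty": 0, "tz": 0, "ax": 0, "ay": 0, "az": 0.025},
    {"tx": 0, "ty": 0, "tz": 0, "ax": 0, "ay": 0, "az": 0}
  ]
}}

```text
t: 14.6
tcp_pos: [0.4358, -0.1969, 0.086]
tcp_rot: [3.139, -0.095, 0.002]
ft_force: [-0.4, 0.1, -2.0]
opening: 0.05
grasp_force: 20.0
```

```bash
python3 look.py;  python3 -c "
from h import *
go(*xyz((.003,-.035),C),.041,YAW)"
```

```text
scene grey 216 [435.  -73.1 103.3  54.8  -2.4] cradle [-170.9 -105.4] z98 38.7
scene grey 413 [ 594.2 -113.2  133.1   94.6   -3.6] cradle [  -9.5 -135.7] z98 52.9
scene grey 128 [ 593.5 -222.9   92.5   27.5  -16.9] cradle [  -3.5 -245.3] z98 31.3
scene grey 266 [622.  204.9 113.   58.9  -3.7] cradle [ -1.2 183.5] z98 54.8
scene red 512 [423.2  62.   99.3  50.7  -3.3] cradle [-190.9   28.7] z98 39.5
scene red 42 [ 542.7 -208.5   17.1    9.9  -39.5] cradle [ -55.1 -234. ] z98 53.4
top grey 83 [438.  -74.9 100.4  50.2  -2.5] cradle [-167.8 -107. ] z98 40.0
top grey 84 [602.1 -95.2  96.1  49.4  -3.3] cradle [  -2.7 -117.3] z98 49.4
top grey 82 [ 598.9 -230.4   81.1   20.7   -8.5] cradle [   2.3 -252.4] z98 32.3
top grey 78 [622.9 201.4 108.4  53.3  -3. ] cradle [-1.0e-01  1.8e+02] z98 54.8
top red 438 [422.5  58.8  97.3  47.3  -3.2] cradle [-191.4   25.5] z98 40.8
[ 0.43524426 -0.19658729  0.0849692 ] 14.7
tool shift units [ 1.388 -1.611  0.366] mm [ 166.6 -193.3   43.9]
turn units [0.     0.0001 0.0008]
```

{"api": "jog_arm", "payload": {
  "rows": [
    {"tx": 0, "ty": -0.3, "tz": 0, "ax": 0, "ay": 0, "az": 0},
    {"tx": 0, "ty": -0.32, "tz": 0, "ax": 0, "ay": 0, "az": 0},
    {"tx": 0, "ty": -0.33, "tz": 0, "ax": 0, "ay": 0, "az": 0},
    {"tx": 0, "ty": -0.33, "tz": 0, "ax": 0, "ay": 0, "az": 0},
    {"tx": 0.2, "ty": -0.33, "tz": 0, "ax": 0, "ay": 0, "az": 0},
    {"tx": 0.3, "ty": 0, "tz": 0, "ax": 0, "ay": 0, "az": 0},
    {"tx": 0.3, "ty": 0, "tz": 0, "ax": 0, "ay": 0, "az": 0},
    {"tx": 0.3, "ty": 0, "tz": 0, "ax": 0, "ay": 0, "az": 0}
  ]
}}

```text
t: 15.5
tcp_pos: [0.5797, -0.0113, 0.0842]
tcp_rot: [3.14, -0.091, -0.002]
ft_force: [-0.1, -0.4, -0.5]
opening: 0.0498
grasp_force: 20.0
```

{"api": "jog_arm", "payload": {
  "rows": [
    {"tx": 0.28, "ty": 0, "tz": 0, "ax": 0, "ay": 0, "az": 0},
    {"tx": 0, "ty": 0, "tz": 0, "ax": 0, "ay": 0, "az": 0},
    {"tx": 0, "ty": 0, "tz": 0.15, "ax": 0, "ay": 0, "az": 0},
    {"tx": 0, "ty": 0, "tz": 0.1, "ax": 0, "ay": 0, "az": 0},
    {"tx": 0, "ty": 0, "tz": 0.07, "ax": 0, "ay": 0, "az": 0},
    {"tx": 0, "ty": 0, "tz": 0.03, "ax": 0, "ay": 0, "az": 0},
    {"tx": 0, "ty": 0, "tz": 0, "ax": 0, "ay": 0, "az": 0}
  ]
}}

```text
t: 16.2
tcp_pos: [0.6121, -0.0138, 0.0425]
tcp_rot: [3.14, -0.094, -0.001]
ft_force: [0.7, 0.2, -1.0]
opening: 0.0503
grasp_force: 20.0
```

```bash
python3 look.py;  python3 -c "
from h import *
go(*xyz((.003,-.035),C),.041,YAW);print(state()['ft_force'])"
```

```text
scene grey 192 [434.9 -73.1 102.7  53.8  -2.9] cradle [-171.  -105.4] z98 39.1
scene grey 120 [ 594.3 -221.7   93.4   27.6  -16.2] cradle [  -2.8 -244. ] z98 31.0
scene grey 257 [624.  206.7 111.4  55.   -5.5] cradle [  0.7 185.4] z98 54.7
scene grey 389 [621.8 -72.  178.6  66.7  86.5] cradle [ 15.5 -92.9] z98 48.6
scene red 518 [423.5  60.5 103.2  51.4  -3.2] cradle [-190.5   27.2] z98 39.4
scene red 40 [ 542.3 -208.    17.7    8.9  -24.2] cradle [ -55.5 -233.5] z98 54.7
top grey 88 [ 599.3 -230.    78.9   22.5   -5.4] cradle [   2.7 -252. ] z98 32.0
top grey 83 [623.6 200.9 108.4  52.1  -4.1] cradle [  0.6 179.6] z98 54.8
top red 440 [422.2  58.8  96.   47.2  -3.2] cradle [-191.7   25.4] z98 40.3
[ 0.61278223 -0.01382058  0.04311143] 16.3
tool shift units [ 0.    -0.003  0.018] mm [ 0.  -0.4  2.1]
turn units [-0.     -0.0003  0.0003]
[-0.91244159  0.2971213  -1.26165353]
```

{"api": "jog_arm", "payload": {
  "rows": [
    {"tx": 0, "ty": 0, "tz": 0.014, "ax": 0, "ay": 0, "az": 0},
    {"tx": 0, "ty": 0, "tz": 0, "ax": 0, "ay": 0, "az": 0}
  ]
}}

```text
t: 16.5
tcp_pos: [0.6131, -0.0139, 0.0417]
tcp_rot: [3.14, -0.095, 0.002]
ft_force: [0.4, 0.7, 0.7]
opening: 0.0499
grasp_force: 20.0
```

{"api": "jog_arm", "payload": {
  "rows": [
    {"tx": 0, "ty": 0, "tz": 0, "ax": 0, "ay": 0, "az": 0},
    {"tx": 0, "ty": 0, "tz": 0, "ax": 0, "ay": 0, "az": 0},
    {"tx": 0, "ty": 0, "tz": 0, "ax": 0, "ay": 0, "az": 0}
  ],
  "fingers": -0.4
}}

```text
t: 16.8
tcp_pos: [0.6125, -0.0139, 0.0411]
tcp_rot: [3.14, -0.095, 0.0]
ft_force: [-0.3, 0.7, 0.0]
opening: 0.0599
grasp_force: 0.0
```

{"api": "jog_arm", "payload": {
  "rows": [
    {"tx": 0, "ty": 0, "tz": -0.2, "ax": 0, "ay": 0, "az": 0},
    {"tx": 0, "ty": 0, "tz": -0.3, "ax": 0, "ay": 0, "az": 0},
    {"tx": -0.3, "ty": 0, "tz": -0.2, "ax": 0, "ay": 0, "az": 0},
    {"tx": -0.4, "ty": 0.1, "tz": 0, "ax": 0, "ay": 0, "az": 0},
    {"tx": -0.4, "ty": 0.2, "tz": 0, "ax": 0, "ay": 0, "az": 0},
    {"tx": -0.37, "ty": 0.12, "tz": 0, "ax": 0, "ay": 0, "az": 0},
    {"tx": 0, "ty": 0, "tz": 0, "ax": 0, "ay": 0, "az": 0}
  ],
  "fingers": -0.4
}}

```text
t: 17.5
tcp_pos: [0.429, -0.0541, 0.124]
tcp_rot: [3.138, -0.1, -0.013]
ft_force: [0.2, -0.8, 0.3]
opening: 0.0607
grasp_force: 0.0
```

```bash
python3 look.py;  python3 -c "
from h import *
go(.4405,-.073,.029,np.radians(-2.6))"
```

```text
scene grey 210 [435.6 -74.  101.3  57.1  -1.5] cradle [-170.2 -106.3] z98 38.8
scene grey 809 [593.8 -72.3 177.7 123.6  84.6] cradle [-12.4 -94.9] z98 49.4
scene grey 126 [ 593.6 -222.7   93.2   30.3  -17.3] cradle [  -3.4 -245.1] z98 30.8
scene grey 254 [623.2 205.4 112.6  58.2  -3.7] cradle [ -0. 184.] z98 54.6
scene red 509 [423.3  61.1 100.4  49.6  -4.2] cradle [-190.8   27.8] z98 39.6
scene red 41 [ 542.8 -208.1   17.3   10.5  -37.9] cradle [ -55.  -233.6] z98 54.7
top grey 76 [ 597.7 -225.    86.3   22.7  -14.3] cradle [   0.8 -247.1] z98 32.6
top grey 154 [604.9 -55.2 129.6  95.1  86.9] cradle [ -2.4 -77.2] z98 50.6
top grey 74 [620.9 199.9 105.7  49.7  -2.9] cradle [ -2.  178.4] z98 54.8
top red 379 [422.4  59.1  97.   47.3  -2.1] cradle [-191.5   25.8] z98 40.1
[ 0.43635629 -0.05247152  0.12546763] 17.6
tool shift units [0.044 0.168 0.804] mm [ 5.3 20.2 96.5]
turn units [ 0.0001 -0.0003 -0.0051]
```

{"api": "jog_arm", "payload": {
  "rows": [
    {"tx": 0.04, "ty": 0.16, "tz": 0, "ax": 0, "ay": 0, "az": 0},
    {"tx": 0, "ty": 0, "tz": 0, "ax": 0, "ay": 0, "az": 0},
    {"tx": 0, "ty": 0, "tz": 0.2, "ax": 0, "ay": 0, "az": -0.005},
    {"tx": 0, "ty": 0, "tz": 0.2, "ax": 0, "ay": 0, "az": 0},
    {"tx": 0, "ty": 0, "tz": 0.2, "ax": 0, "ay": 0, "az": 0},
    {"tx": 0, "ty": 0, "tz": 0.19, "ax": 0, "ay": 0, "az": 0},
    {"tx": 0, "ty": 0, "tz": 0, "ax": 0, "ay": 0, "az": 0}
  ],
  "fingers": -0.7
}}

```text
t: 18.3
tcp_pos: [0.4395, -0.0704, 0.028]
tcp_rot: [-3.14, 0.068, 0.008]
ft_force: [-0.2, 0.1, -0.5]
opening: 0.0741
grasp_force: 0.0
```

{"api": "jog_arm", "payload": {
  "rows": [
    {"tx": 0, "ty": 0, "tz": 0, "ax": 0, "ay": 0, "az": 0},
    {"tx": 0, "ty": 0, "tz": 0, "ax": 0, "ay": 0, "az": 0},
    {"tx": 0, "ty": 0, "tz": 0, "ax": 0, "ay": 0, "az": 0},
    {"tx": 0, "ty": 0, "tz": 0, "ax": 0, "ay": 0, "az": 0},
    {"tx": 0, "ty": 0, "tz": 0, "ax": 0, "ay": 0, "az": 0}
  ],
  "fingers": 1,
  "grip_force": 20
}}

```text
t: 18.8
tcp_pos: [0.4412, -0.0718, 0.0312]
tcp_rot: [3.14, -0.07, 0.003]
ft_force: [-0.2, -0.0, 6.6]
opening: 0.05
grasp_force: 20.0
```

{"api": "jog_arm", "payload": {
  "rows": [
    {"tx": 0, "ty": 0, "tz": -0.1, "ax": 0, "ay": 0, "az": 0},
    {"tx": 0, "ty": 0, "tz": -0.2, "ax": 0, "ay": 0, "az": 0.005},
    {"tx": 0, "ty": 0, "tz": -0.15, "ax": 0, "ay": 0, "az": 0},
    {"tx": 0, "ty": 0, "tz": 0, "ax": 0, "ay": 0, "az": 0},
    {"tx": 0, "ty": 0, "tz": 0, "ax": 0, "ay": 0, "az": 0}
  ]
}}

```text
t: 19.3
tcp_pos: [0.4403, -0.0716, 0.0845]
tcp_rot: [3.14, -0.095, 0.001]
ft_force: [-0.2, -0.4, -1.2]
opening: 0.0495
grasp_force: 20.0
```

```bash
python3 look.py;  python3 -c "
from h import *
go(*xyz((.003,.045),C),.041,YAW)"
```

```text
scene grey 129 [ 593.  -226.9   93.2   27.5  -10.9] cradle [  -3.8 -249.3] z98 30.6
scene grey 794 [604.1 -73.4 174.7 103.8  85.7] cradle [ -2.1 -95.4] z98 48.2
scene grey 254 [622.5 206.1 112.3  57.7  -2.5] cradle [ -0.8 184.7] z98 54.8
scene red 512 [423.6  61.4  99.6  50.6  -2.4] cradle [-190.5   28.1] z98 39.5
scene red 41 [ 542.9 -206.2   16.     8.8  -32.1] cradle [ -55.1 -231.7] z98 53.6
top grey 155 [605.3 -55.1 129.7  96.   86.2] cradle [ -2.  -77.1] z98 49.6
top grey 75 [ 598.  -225.    86.2   21.2  -13.5] cradle [   1.1 -247.1] z98 32.5
top grey 86 [624.7 193.9 105.8  57.7 -14.5] cradle [  2.2 172.7] z98 54.8
top red 442 [422.3  59.   96.1  47.3  -3.6] cradle [-191.6   25.6] z98 40.0
[ 0.43957451 -0.07151503  0.08357825] 19.4
tool shift units [ 1.413 -1.237  0.352] mm [ 169.6 -148.4   42.3]
turn units [-0.      0.0005  0.0002]
```

{"api": "jog_arm", "payload": {
  "rows": [
    {"tx": 0, "ty": -0.3, "tz": 0, "ax": 0, "ay": 0, "az": 0},
    {"tx": 0, "ty": -0.31, "tz": 0, "ax": 0, "ay": 0, "az": 0},
    {"tx": 0.1, "ty": -0.31, "tz": 0, "ax": 0, "ay": 0, "az": 0},
    {"tx": 0.21, "ty": -0.32, "tz": 0, "ax": 0, "ay": 0, "az": 0},
    {"tx": 0.3, "ty": 0, "tz": 0, "ax": 0, "ay": 0, "az": 0},
    {"tx": 0.3, "ty": 0, "tz": 0, "ax": 0, "ay": 0, "az": 0},
    {"tx": 0.3, "ty": 0, "tz": 0, "ax": 0, "ay": 0, "az": 0},
    {"tx": 0.2, "ty": 0, "tz": 0, "ax": 0, "ay": 0, "az": 0}
  ]
}}

```text
t: 20.2
tcp_pos: [0.62, 0.0665, 0.0827]
tcp_rot: [3.14, -0.095, -0.002]
ft_force: [-0.6, 0.9, -1.3]
opening: 0.0499
grasp_force: 20.0
```

{"api": "jog_arm", "payload": {
  "rows": [
    {"tx": 0, "ty": 0, "tz": 0, "ax": 0, "ay": 0, "az": 0},
    {"tx": 0, "ty": 0, "tz": 0.15, "ax": 0, "ay": 0, "az": 0},
    {"tx": 0, "ty": 0, "tz": 0.1, "ax": 0, "ay": 0, "az": 0},
    {"tx": 0, "ty": 0, "tz": 0.06, "ax": 0, "ay": 0, "az": 0},
    {"tx": 0, "ty": 0, "tz": 0.03, "ax": 0, "ay": 0, "az": 0},
    {"tx": 0, "ty": 0, "tz": 0, "ax": 0, "ay": 0, "az": 0}
  ]
}}

```text
t: 20.8
tcp_pos: [0.6177, 0.0668, 0.0429]
tcp_rot: [3.14, -0.094, -0.002]
ft_force: [-0.3, -0.7, -1.9]
opening: 0.05
grasp_force: 20.0
```

```bash
python3 -c "
from h import *
print(state()['tcp_pos'])
go(*xyz((.003,.045),C),.041,YAW);print(state()['ft_force'])"
```

```text
[0.61769803 0.06678757 0.04292048]
tool shift units [0.001 0.003 0.016] mm [0.1 0.4 1.9]
turn units [0.0001 0.0004 0.0003]
[-0.32605486 -0.69249819 -1.89761923]
```

{"api": "jog_arm", "payload": {
  "rows": [
    {"tx": 0, "ty": 0, "tz": 0.014, "ax": 0, "ay": 0, "az": 0},
    {"tx": 0, "ty": 0, "tz": 0, "ax": 0, "ay": 0, "az": 0}
  ]
}}

```text
t: 21.0
tcp_pos: [0.6185, 0.0668, 0.0422]
tcp_rot: [-3.14, 0.095, -0.001]
ft_force: [0.4, 0.3, -1.5]
opening: 0.0498
grasp_force: 20.0
```

{"api": "jog_arm", "payload": {
  "rows": [
    {"tx": 0, "ty": 0, "tz": 0, "ax": 0, "ay": 0, "az": 0},
    {"tx": 0, "ty": 0, "tz": 0, "ax": 0, "ay": 0, "az": 0},
    {"tx": 0, "ty": 0, "tz": 0, "ax": 0, "ay": 0, "az": 0}
  ],
  "fingers": -0.4
}}

```text
t: 21.3
tcp_pos: [0.6186, 0.0668, 0.0422]
tcp_rot: [-3.14, 0.095, -0.001]
ft_force: [0.2, 0.4, 0.0]
opening: 0.0597
grasp_force: 0.0
```

{"api": "jog_arm", "payload": {
  "rows": [
    {"tx": 0, "ty": 0, "tz": -0.2, "ax": 0, "ay": 0, "az": 0},
    {"tx": 0, "ty": 0, "tz": -0.3, "ax": 0, "ay": 0, "az": 0},
    {"tx": 0, "ty": 0, "tz": -0.3, "ax": 0, "ay": 0, "az": 0},
    {"tx": 0, "ty": -0.3, "tz": -0.2, "ax": 0, "ay": 0, "az": 0},
    {"tx": 0, "ty": -0.34, "tz": 0, "ax": 0, "ay": 0, "az": 0},
    {"tx": 0, "ty": -0.34, "tz": 0, "ax": 0, "ay": 0, "az": 0},
    {"tx": 0, "ty": -0.34, "tz": 0, "ax": 0, "ay": 0, "az": 0},
    {"tx": 0, "ty": 0, "tz": 0, "ax": 0, "ay": 0, "az": 0}
  ]
}}

```text
t: 22.1
tcp_pos: [0.6262, 0.234, 0.1623]
tcp_rot: [-3.135, 0.078, -0.0]
ft_force: [-0.5, 0.4, 0.1]
opening: 0.0609
grasp_force: 0.0
```

{"api": "jog_arm", "payload": {
  "rows": [
    {"tx": 0, "ty": 0, "tz": 0, "ax": 0, "ay": 0, "az": 0},
    {"tx": 0, "ty": 0, "tz": 0, "ax": 0, "ay": 0, "az": 0}
  ],
  "fingers": 0.2
}}

```text
t: 22.3
tcp_pos: [0.6281, 0.2232, 0.1616]
tcp_rot: [3.139, -0.097, 0.0]
ft_force: [0.2, -0.6, 0.8]
opening: 0.0517
grasp_force: 0.0
```

```bash
python3 look.py; python3 -c "
from h import *
s=state();print(s['tcp_pos'],s['opening'])
go(.6265,.2245,.09,YAW)
im=get_image('scene');cv2.imwrite('pics/s3.png',cv2.resize(im['img'][150:350,160:400],None,fx=3,fy=3,interpolation=2))"
```

```text
scene grey 1212 [603.2 -32.3 254.5 111.8  86.5] cradle [ -5.5 -54.4] z98 48.7
scene grey 123 [ 592.6 -228.9   91.5   31.7   -5.5] cradle [  -4.1 -251.3] z98 31.8
scene grey 256 [623.1 206.2 110.3  59.2  -3.2] cradle [ -0.2 184.8] z98 54.8
scene red 42 [ 541.7 -209.2   15.6   12.5  -26.9] cradle [ -56.1 -234.8] z98 53.6
top grey 255 [607.6 -14.9 210.9  95.8  86.3] cradle [ -2.2 -36.8] z98 51.3
top grey 85 [ 597.6 -229.9   83.7   23.6   -5.9] cradle [   1. -252.] z98 31.9
top red 168 [441.4  52.8  58.9  38.8   1.3] cradle [-172.2   20.6] z98 39.6
[0.62825927 0.22278589 0.16174695] 22.4
[0.62825927 0.22278589 0.16174695] 0.04438530046509519
tool shift units [-0.016 -0.014  0.598] mm [-1.9 -1.7 71.7]
turn units [ 0.0004 -0.0001 -0.0006]
```

View pics/s3.png

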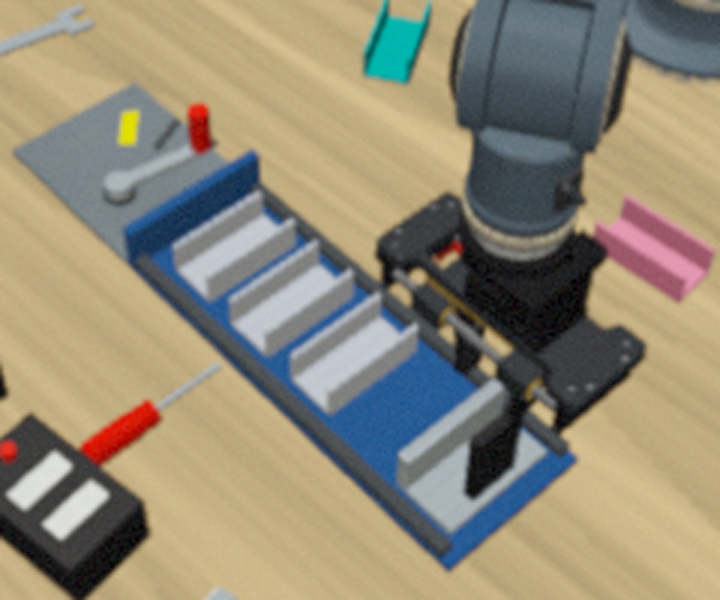

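The three channels lie squarely across the bed at crop (235,245), (290,295) and (355,350), and the gripper is over the fin at (495,440). I'll pinch the fin.

{"api": "jog_arm", "payload": {
  "rows": [
    {"tx": 0, "ty": 0, "tz": 0, "ax": 0, "ay": 0, "az": 0},
    {"tx": 0, "ty": 0, "tz": 0.15, "ax": 0, "ay": 0, "az": 0},
    {"tx": 0, "ty": 0, "tz": 0.15, "ax": 0, "ay": 0, "az": 0},
    {"tx": 0, "ty": 0, "tz": 0.15, "ax": 0, "ay": 0, "az": 0},
    {"tx": 0, "ty": 0, "tz": 0.14, "ax": 0, "ay": 0, "az": 0},
    {"tx": 0, "ty": 0, "tz": 0, "ax": 0, "ay": 0, "az": 0}
  ]
}}

```text
t: 23.05
tcp_pos: [0.6263, 0.2237, 0.0883]
tcp_rot: [3.138, -0.096, -0.007]
ft_force: [-0.7, -0.0, 0.1]
opening: 0.0352
grasp_force: 0.0
```

{"api": "jog_arm", "payload": {
  "rows": [
    {"tx": 0, "ty": 0, "tz": 0, "ax": 0, "ay": 0, "az": 0},
    {"tx": 0, "ty": 0, "tz": 0, "ax": 0, "ay": 0, "az": 0},
    {"tx": 0, "ty": 0, "tz": 0, "ax": 0, "ay": 0, "az": 0},
    {"tx": 0, "ty": 0, "tz": 0, "ax": 0, "ay": 0, "az": 0}
  ],
  "fingers": 1,
  "grip_force": 30
}}

```text
t: 23.45
tcp_pos: [0.6285, 0.226, 0.0921]
tcp_rot: [-3.138, 0.094, -0.004]
ft_force: [0.3, 0.5, 2.4]
opening: 0.0119
grasp_force: 30.0
```

{"api": "jog_arm", "payload": {
  "rows": [
    {"tx": 0, "ty": 0.08, "tz": 0, "ax": 0, "ay": 0, "az": 0},
    {"tx": 0, "ty": 0.08, "tz": 0, "ax": 0, "ay": 0, "az": 0},
    {"tx": 0, "ty": 0.08, "tz": 0, "ax": 0, "ay": 0, "az": 0},
    {"tx": 0, "ty": 0.08, "tz": 0, "ax": 0, "ay": 0, "az": 0},
    {"tx": 0, "ty": 0.08, "tz": 0, "ax": 0, "ay": 0, "az": 0},
    {"tx": 0, "ty": 0.08, "tz": 0, "ax": 0, "ay": 0, "az": 0},
    {"tx": 0, "ty": 0.08, "tz": 0, "ax": 0, "ay": 0, "az": 0},
    {"tx": 0, "ty": 0.08, "tz": 0, "ax": 0, "ay": 0, "az": 0}
  ]
}}

```text
t: 24.25
tcp_pos: [0.6238, 0.1478, 0.0921]
tcp_rot: [-3.139, 0.095, -0.003]
ft_force: [0.3, 3.4, 5.6]
opening: 0.0116
grasp_force: 30.0
```

{"api": "jog_arm", "payload": {
  "rows": [
    {"tx": 0, "ty": 0.06, "tz": 0, "ax": 0, "ay": 0, "az": 0},
    {"tx": 0, "ty": 0.06, "tz": 0, "ax": 0, "ay": 0, "az": 0},
    {"tx": 0, "ty": 0.06, "tz": 0, "ax": 0, "ay": 0, "az": 0},
    {"tx": 0, "ty": 0.06, "tz": 0, "ax": 0, "ay": 0, "az": 0},
    {"tx": 0, "ty": 0.06, "tz": 0, "ax": 0, "ay": 0, "az": 0},
    {"tx": 0, "ty": 0.06, "tz": 0, "ax": 0, "ay": 0, "az": 0},
    {"tx": 0, "ty": 0.06, "tz": 0, "ax": 0, "ay": 0, "az": 0},
    {"tx": 0, "ty": 0.06, "tz": 0, "ax": 0, "ay": 0, "az": 0}
  ]
}}

```text
t: 25.05
tcp_pos: [0.6203, 0.0912, 0.0921]
tcp_rot: [-3.138, 0.094, -0.003]
ft_force: [0.7, 4.9, 5.5]
opening: 0.012
grasp_force: 30.0
```

{"api": "jog_arm", "payload": {
  "rows": [
    {"tx": 0, "ty": 0.04, "tz": 0, "ax": 0, "ay": 0, "az": 0},
    {"tx": 0, "ty": 0.04, "tz": 0, "ax": 0, "ay": 0, "az": 0},
    {"tx": 0, "ty": 0.03, "tz": 0, "ax": 0, "ay": 0, "az": 0},
    {"tx": 0, "ty": 0.03, "tz": 0, "ax": 0, "ay": 0, "az": 0},
    {"tx": 0, "ty": 0.03, "tz": 0, "ax": 0, "ay": 0, "az": 0},
    {"tx": 0, "ty": 0, "tz": 0, "ax": 0, "ay": 0, "az": 0}
  ]
}}

```text
t: 25.65
tcp_pos: [0.6191, 0.0701, 0.092]
tcp_rot: [-3.139, 0.096, -0.003]
ft_force: [0.7, 2.9, 6.1]
opening: 0.0118
grasp_force: 30.0
```

```bash
python3 look.py
```

```text
scene grey 131 [ 592.8 -228.4   92.4   27.7   -5.7] cradle [  -3.9 -250.8] z98 30.1
scene grey 729 [609.1 -42.4 237.6 101.2  83.5] cradle [  1.  -64.2] z98 52.0
scene red 511 [422.6  61.4  98.7  52.4  -4.2] cradle [-191.5   28.1] z98 39.5
scene red 43 [ 542.1 -207.7   17.4   11.2  -24.6] cradle [ -55.8 -233.2] z98 54.0
top grey 183 [605.7 -78.9 103.3  99.8  86. ] cradle [-1.000e-01 -1.008e+02] z98 51.7
top grey 83 [ 599.  -230.3   82.4   21.7   -8.3] cradle [   2.4 -252.3] z98 32.6
top red 200 [422.7  69.7  93.7  29.2   1.2] cradle [-191.9   36.4] z98 41.6
[0.6190595  0.07006688 0.09204625] 25.75
```

{"api": "jog_arm", "payload": {
  "rows": [
    {"tx": 0, "ty": 0.03, "tz": 0, "ax": 0, "ay": 0, "az": 0},
    {"tx": 0, "ty": 0.03, "tz": 0, "ax": 0, "ay": 0, "az": 0},
    {"tx": 0, "ty": 0.02, "tz": 0, "ax": 0, "ay": 0, "az": 0},
    {"tx": 0, "ty": 0, "tz": 0, "ax": 0, "ay": 0, "az": 0}
  ]
}}

```text
t: 26.15
tcp_pos: [0.6185, 0.0608, 0.092]
tcp_rot: [-3.139, 0.095, -0.003]
ft_force: [0.5, 3.4, 5.9]
opening: 0.0119
grasp_force: 30.0
```

{"api": "jog_arm", "payload": {
  "rows": [
    {"tx": 0, "ty": 0.015, "tz": 0, "ax": 0, "ay": 0, "az": 0},
    {"tx": 0, "ty": 0, "tz": 0, "ax": 0, "ay": 0, "az": 0}
  ]
}}

```text
t: 26.35
tcp_pos: [0.6184, 0.0594, 0.0921]
tcp_rot: [-3.139, 0.095, -0.003]
ft_force: [1.7, 4.7, 5.8]
opening: 0.0116
grasp_force: 30.0
```

{"api": "jog_arm", "payload": {
  "rows": [
    {"tx": 0, "ty": 0.015, "tz": 0, "ax": 0, "ay": 0, "az": 0},
    {"tx": 0, "ty": 0, "tz": 0, "ax": 0, "ay": 0, "az": 0}
  ]
}}

```text
t: 26.55
tcp_pos: [0.6183, 0.0576, 0.092]
tcp_rot: [-3.139, 0.095, -0.003]
ft_force: [0.9, 4.2, 5.9]
opening: 0.0118
grasp_force: 30.0
```

{"api": "jog_arm", "payload": {
  "rows": [
    {"tx": 0, "ty": 0.015, "tz": 0, "ax": 0, "ay": 0, "az": 0},
    {"tx": 0, "ty": 0, "tz": 0, "ax": 0, "ay": 0, "az": 0}
  ]
}}

```text
t: 26.75
tcp_pos: [0.6182, 0.0559, 0.092]
tcp_rot: [-3.139, 0.095, -0.003]
ft_force: [1.1, 4.3, 5.2]
opening: 0.0119
grasp_force: 30.0
```

{"api": "jog_arm", "payload": {
  "rows": [
    {"tx": 0, "ty": 0.015, "tz": 0, "ax": 0, "ay": 0, "az": 0},
    {"tx": 0, "ty": 0, "tz": 0, "ax": 0, "ay": 0, "az": 0}
  ]
}}

```text
t: 26.95
tcp_pos: [0.6181, 0.0541, 0.092]
tcp_rot: [-3.139, 0.095, -0.003]
ft_force: [0.9, 4.9, 5.7]
opening: 0.0119
grasp_force: 30.0
```

{"api": "jog_arm", "payload": {
  "rows": [
    {"tx": 0, "ty": 0.015, "tz": 0, "ax": 0, "ay": 0, "az": 0},
    {"tx": 0, "ty": 0, "tz": 0, "ax": 0, "ay": 0, "az": 0}
  ]
}}

```text
t: 27.15
tcp_pos: [0.618, 0.0535, 0.0921]
tcp_rot: [-3.137, 0.094, -0.004]
ft_force: [1.2, 5.7, 4.6]
opening: 0.0119
grasp_force: 30.0
```

{"api": "jog_arm", "payload": {
  "rows": [
    {"tx": 0, "ty": 0.015, "tz": 0, "ax": 0, "ay": 0, "az": 0},
    {"tx": 0, "ty": 0, "tz": 0, "ax": 0, "ay": 0, "az": 0}
  ]
}}

```text
t: 27.35
tcp_pos: [0.618, 0.0535, 0.092]
tcp_rot: [-3.135, 0.092, -0.004]
ft_force: [2.1, 9.7, 3.6]
opening: 0.012
grasp_force: 30.0
```

```bash
python3 -c "
from h import *
s=state();print(s['tcp_pos'],s['ft_force'],s['opening'], inv(s['tcp_pos'],C))
im=get_image('scene');cv2.imwrite('pics/s4.png',cv2.resize(im['img'][180:320,190:350],None,fx=4,fy=4,interpolation=2))"
```

```text
[0.61802427 0.0535269  0.09204732] [2.06388956 9.74657304 3.57696461] 0.012000829156640917 [0.00407005 0.03213531]
```

View pics/s4.png

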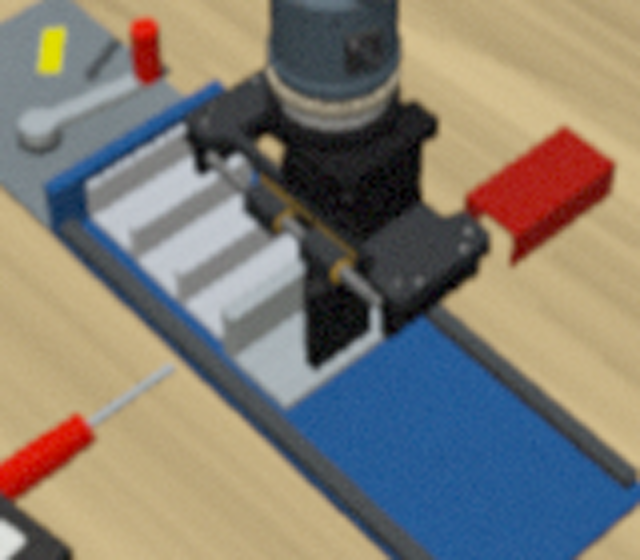

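The channels are closed up against the wall at crop (170,230), the stop is home and the push force rose to 10 N. I'll release the fin and fetch the cap.

{"api": "jog_arm", "payload": {
  "rows": [
    {"tx": 0, "ty": 0, "tz": 0, "ax": 0, "ay": 0, "az": 0},
    {"tx": 0, "ty": 0, "tz": 0, "ax": 0, "ay": 0, "az": 0},
    {"tx": 0, "ty": 0, "tz": 0, "ax": 0, "ay": 0, "az": 0}
  ],
  "fingers": 0.2
}}

```text
t: 27.7
tcp_pos: [0.6159, 0.0476, 0.0902]
tcp_rot: [3.137, -0.097, -0.005]
ft_force: [-1.0, 0.2, -0.5]
opening: 0.0282
grasp_force: 0.0
```

{"api": "jog_arm", "payload": {
  "rows": [
    {"tx": 0, "ty": 0, "tz": -0.2, "ax": 0, "ay": 0, "az": 0},
    {"tx": 0, "ty": 0, "tz": -0.3, "ax": 0, "ay": 0, "az": 0},
    {"tx": -0.2, "ty": 0, "tz": -0.1, "ax": 0, "ay": 0, "az": 0},
    {"tx": -0.33, "ty": 0, "tz": 0, "ax": 0, "ay": 0, "az": 0},
    {"tx": -0.33, "ty": 0, "tz": 0, "ax": 0, "ay": 0, "az": 0},
    {"tx": -0.33, "ty": 0, "tz": 0, "ax": 0, "ay": 0, "az": 0},
    {"tx": -0.33, "ty": -0.1, "tz": 0, "ax": 0, "ay": 0, "az": 0},
    {"tx": 0, "ty": 0, "tz": 0, "ax": 0, "ay": 0, "az": 0}
  ],
  "fingers": -0.7
}}

```text
t: 28.5
tcp_pos: [0.4295, 0.072, 0.1618]
tcp_rot: [3.137, -0.092, -0.011]
ft_force: [1.1, -0.0, -0.1]
opening: 0.0736
grasp_force: 0.0
```

```bash
sed -i 's/C=np.array(\[.612,.0217/C=np.array([.612,.0189/' h.py; python3 look.py;  python3 -c "
from h import *
go(.435,.061,.029,YAW)"
```

```text
scene grey 958 [597.3 -47.5 228.  128.4  84.6] cradle [-10.6 -67.2] z98 53.8
scene grey 120 [ 593.1 -229.1   92.5   31.3   -8.2] cradle [  -3.7 -248.7] z98 30.2
scene red 514 [422.8  61.8 101.1  49.6  -3.1] cradle [-191.5   31.3] z98 39.6
scene red 41 [ 543.  -207.9   16.8    9.2  -34.9] cradle [ -55.  -230.6] z98 54.3
top grey 312 [608.5 -41.9 210.3 107.2  88. ] cradle [  0.2 -60.9] z98 54.3
top grey 83 [ 597.7 -229.6   84.7   23.6   -6.5] cradle [   0.9 -248.9] z98 33.3
[0.43498302 0.07168553 0.16280734] 28.6
tool shift units [0.006 0.087 1.115] mm [  0.8  10.4 133.8]
turn units [0.0005 0.0002 0.0001]
```

{"api": "jog_arm", "payload": {
  "rows": [
    {"tx": 0, "ty": 0.08, "tz": 0.1, "ax": 0, "ay": 0, "az": 0},
    {"tx": 0, "ty": 0, "tz": 0.25, "ax": 0, "ay": 0, "az": 0},
    {"tx": 0, "ty": 0, "tz": 0.25, "ax": 0, "ay": 0, "az": 0},
    {"tx": 0, "ty": 0, "tz": 0.25, "ax": 0, "ay": 0, "az": 0},
    {"tx": 0, "ty": 0, "tz": 0.15, "ax": 0, "ay": 0, "az": 0},
    {"tx": 0, "ty": 0, "tz": 0.1, "ax": 0, "ay": 0, "az": 0},
    {"tx": 0, "ty": 0, "tz": 0, "ax": 0, "ay": 0, "az": 0}
  ]
}}

```text
t: 29.3
tcp_pos: [0.4351, 0.0625, 0.0295]
tcp_rot: [3.139, -0.096, -0.005]
ft_force: [0.1, -0.0, -0.0]
opening: 0.0741
grasp_force: 0.0
```

{"api": "jog_arm", "payload": {
  "rows": [
    {"tx": 0, "ty": 0, "tz": 0, "ax": 0, "ay": 0, "az": 0},
    {"tx": 0, "ty": 0, "tz": 0, "ax": 0, "ay": 0, "az": 0},
    {"tx": 0, "ty": 0, "tz": 0, "ax": 0, "ay": 0, "az": 0},
    {"tx": 0, "ty": 0, "tz": 0, "ax": 0, "ay": 0, "az": 0},
    {"tx": 0, "ty": 0, "tz": 0, "ax": 0, "ay": 0, "az": 0}
  ],
  "fingers": 1,
  "grip_force": 20
}}

```text
t: 29.8
tcp_pos: [0.4359, 0.0632, 0.0317]
tcp_rot: [3.14, -0.095, 0.002]
ft_force: [-0.7, -0.7, 6.4]
opening: 0.0496
grasp_force: 20.0
```

{"api": "jog_arm", "payload": {
  "rows": [
    {"tx": 0, "ty": 0, "tz": -0.1, "ax": 0, "ay": 0, "az": 0},
    {"tx": 0, "ty": 0, "tz": -0.25, "ax": 0, "ay": 0, "az": 0},
    {"tx": 0, "ty": 0, "tz": -0.25, "ax": 0, "ay": 0, "az": 0},
    {"tx": 0, "ty": 0, "tz": 0, "ax": 0, "ay": 0, "az": 0},
    {"tx": 0, "ty": 0, "tz": 0, "ax": 0, "ay": 0, "az": 0}
  ]
}}

```text
t: 30.3
tcp_pos: [0.4356, 0.0635, 0.1038]
tcp_rot: [-3.14, 0.095, -0.003]
ft_force: [-1.1, -0.3, -0.8]
opening: 0.0496
grasp_force: 20.0
```

```bash
python3 -c "
from h import *
s=state();print(s['tcp_pos'],s['opening'],s['grasp_force'])
go(*xyz((.012,-.115),C),.045,YAW)
for n in('scene','top'):
    im=get_image(n);P,D=cloud(im);m=masks(im)['red']&(abs(P[...,0]-.43)<.09)&(abs(P[...,1]-.06)<.08);print(n,rect(P[m]),np.percentile(P[m][:,2],[5,50,98]))"
```

```text
[0.43555911 0.06348686 0.10381406] 0.0496211157115118 19.969695881009102
tool shift units [1.588 1.241 0.493] mm [190.6 148.9  59.1]
turn units [-0.0001 -0.0006  0.0002]
scene [435.4  74.2  78.7  76.2  82.7] [0.08286721 0.10730692 0.16471203]Traceback (most recent call last):
  File "<string>", line 6, in <module>
    im=get_image(n);P,D=cloud(im);m=masks(im)['red']&(abs(P[...,0]-.43)<.09)&(abs(P[...,1]-.06)<.08);print(n,rect(P[m]),np.percentile(P[m][:,2],[5,50,98]))
                                                                                                                        ~~~~~~~~~~~~~^^^^^^^^^^^^^^^^^^^^^
    return _quantile_unchecked(
        a, q, axis, out, overwrite_input, method, keepdims, weights)
    return _ureduce(a,
                    func=_quantile_ureduce_func,
    ...<5 lines>...
                    overwrite_input=overwrite_input,
                    method=method)
    r = func(a, **kwargs)
    result = _quantile(arr,
                       quantiles=q,
    ...<2 lines>...
                       out=out,
                       weights=wgt)
    slices_having_nans = np.isnan(arr[-1, ...])
                                  ~~~^^^^^^^^^
IndexError: index -1 is out of bounds for axis 0 with size 0
```

{"api": "jog_arm", "payload": {
  "rows": [
    {"tx": 0, "ty": 0.31, "tz": 0, "ax": 0, "ay": 0, "az": 0},
    {"tx": 0, "ty": 0.31, "tz": 0, "ax": 0, "ay": 0, "az": 0},
    {"tx": 0, "ty": 0.31, "tz": 0, "ax": 0, "ay": 0, "az": 0},
    {"tx": 0.2, "ty": 0.31, "tz": 0, "ax": 0, "ay": 0, "az": 0},
    {"tx": 0.35, "ty": 0, "tz": 0, "ax": 0, "ay": 0, "az": 0},
    {"tx": 0.35, "ty": 0, "tz": 0, "ax": 0, "ay": 0, "az": 0},
    {"tx": 0.35, "ty": 0, "tz": 0, "ax": 0, "ay": 0, "az": 0},
    {"tx": 0.34, "ty": 0, "tz": 0, "ax": 0, "ay": 0, "az": 0}
  ]
}}

```text
t: 31.2
tcp_pos: [0.6175, -0.0967, 0.1011]
tcp_rot: [-3.14, 0.095, 0.005]
ft_force: [1.2, 0.3, -0.5]
opening: 0.0497
grasp_force: 20.0
```

{"api": "jog_arm", "payload": {
  "rows": [
    {"tx": 0, "ty": 0, "tz": 0, "ax": 0, "ay": 0, "az": 0},
    {"tx": 0, "ty": 0, "tz": 0, "ax": 0, "ay": 0, "az": 0}
  ]
}}

```text
t: 31.4
tcp_pos: [0.616, -0.0962, 0.1008]
tcp_rot: [-3.14, 0.094, 0.006]
ft_force: [-0.4, -0.4, -2.3]
opening: 0.0497
grasp_force: 20.0
```

```bash
python3 -c "
from h import *
s=state();print(s['tcp_pos'],s['opening'],s['grasp_force'])
go(*xyz((.012,-.115),C),.045,YAW)
im=get_image('scene');cv2.imwrite('pics/s5.png',cv2.resize(im['img'][170:300,180:340],None,fx=4,fy=4,interpolation=2))"
```

```text
[ 0.61599786 -0.09624917  0.10079909] 0.04968405375345576 19.969817474484444
tool shift units [0.01  0.003 0.465] mm [ 1.2  0.3 55.8]
turn units [-0.0001  0.0013  0.0004]
```

View pics/s5.png

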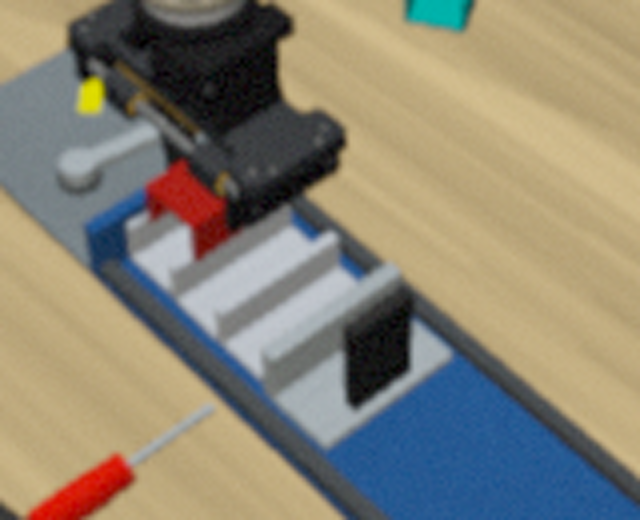

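The cap is held level at crop (190,215), over the joint between the first two channels. I'll lower it in steps.

{"api": "jog_arm", "payload": {
  "rows": [
    {"tx": 0.01, "ty": 0, "tz": 0.1, "ax": 0, "ay": 0, "az": 0},
    {"tx": 0, "ty": 0, "tz": 0.08, "ax": 0, "ay": 0, "az": 0},
    {"tx": 0, "ty": 0, "tz": 0.06, "ax": 0, "ay": 0, "az": 0},
    {"tx": 0, "ty": 0, "tz": 0.06, "ax": 0, "ay": 0, "az": 0},
    {"tx": 0, "ty": 0, "tz": 0, "ax": 0, "ay": 0, "az": 0}
  ]
}}

```text
t: 31.95
tcp_pos: [0.6169, -0.0966, 0.0656]
tcp_rot: [-3.14, 0.095, 0.004]
ft_force: [-0.7, 0.5, -1.2]
opening: 0.0497
grasp_force: 20.0
```

{"api": "jog_arm", "payload": {
  "rows": [
    {"tx": 0, "ty": 0, "tz": 0.06, "ax": 0, "ay": 0, "az": 0},
    {"tx": 0, "ty": 0, "tz": 0.05, "ax": 0, "ay": 0, "az": 0},
    {"tx": 0, "ty": 0, "tz": 0.03, "ax": 0, "ay": 0, "az": 0},
    {"tx": 0, "ty": 0, "tz": 0, "ax": 0, "ay": 0, "az": 0}
  ]
}}

```text
t: 32.35
tcp_pos: [0.6176, -0.0967, 0.0495]
tcp_rot: [-3.14, 0.095, 0.002]
ft_force: [0.6, -0.0, -0.0]
opening: 0.05
grasp_force: 20.0
```

{"api": "jog_arm", "payload": {
  "rows": [
    {"tx": 0, "ty": 0, "tz": 0.02, "ax": 0, "ay": 0, "az": 0},
    {"tx": 0, "ty": 0, "tz": 0, "ax": 0, "ay": 0, "az": 0}
  ]
}}

```text
t: 32.55
tcp_pos: [0.618, -0.0967, 0.0477]
tcp_rot: [3.14, -0.095, -0.0]
ft_force: [-0.0, 0.1, -0.7]
opening: 0.05
grasp_force: 20.0
```

{"api": "jog_arm", "payload": {
  "rows": [
    {"tx": 0, "ty": 0, "tz": 0.014, "ax": 0, "ay": 0, "az": 0},
    {"tx": 0, "ty": 0, "tz": 0, "ax": 0, "ay": 0, "az": 0}
  ]
}}

```text
t: 32.75
tcp_pos: [0.618, -0.0967, 0.046]
tcp_rot: [3.14, -0.095, -0.0]
ft_force: [-0.9, -0.3, -0.2]
opening: 0.0499
grasp_force: 20.0
```

{"api": "jog_arm", "payload": {
  "rows": [
    {"tx": 0, "ty": 0, "tz": 0, "ax": 0, "ay": 0, "az": 0},
    {"tx": 0, "ty": 0, "tz": 0, "ax": 0, "ay": 0, "az": 0},
    {"tx": 0, "ty": 0, "tz": 0, "ax": 0, "ay": 0, "az": 0}
  ],
  "fingers": -0.26
}}

```text
t: 33.05
tcp_pos: [0.6182, -0.0967, 0.0464]
tcp_rot: [3.14, -0.095, 0.001]
ft_force: [-0.2, -0.2, -0.2]
opening: 0.0545
grasp_force: 0.0
```

{"api": "jog_arm", "payload": {
  "rows": [
    {"tx": 0, "ty": 0, "tz": -0.1, "ax": 0, "ay": 0, "az": 0},
    {"tx": 0, "ty": 0, "tz": -0.3, "ax": 0, "ay": 0, "az": 0},
    {"tx": 0, "ty": 0, "tz": -0.35, "ax": 0, "ay": 0, "az": 0},
    {"tx": -0.1, "ty": 0, "tz": -0.3, "ax": 0, "ay": 0, "az": 0},
    {"tx": -0.3, "ty": 0, "tz": 0, "ax": 0, "ay": 0, "az": 0},
    {"tx": -0.3, "ty": 0, "tz": 0, "ax": 0, "ay": 0, "az": 0},
    {"tx": -0.3, "ty": 0, "tz": 0, "ax": 0, "ay": 0, "az": 0},
    {"tx": 0, "ty": 0, "tz": 0, "ax": 0, "ay": 0, "az": 0}
  ]
}}

```text
t: 33.85
tcp_pos: [0.4934, -0.0895, 0.1726]
tcp_rot: [3.139, -0.095, -0.006]
ft_force: [0.4, -0.9, -0.7]
opening: 0.0548
grasp_force: 0.0
```

```bash
python3 look.py; python3 -c "
from h import *
for n in('scene','top'):
    im=np.load(n+'1.npy',allow_pickle=True).item();P,D=cloud(im);m=masks(im)['red'];hi=(abs(P[...,0]-.54)<.03)&(abs(P[...,1]+.21)<.03)&(P[...,2]>.064)&m
    t=onplane(im,D,.072)[hi];print('knob',n,rect(t),np.round(inv(rect(t)[:2]/1000,C)*1000,1))
    y=masks(im)['yellow']&(abs(P[...,0]-.56)<.06)&(abs(P[...,1]+.3)<.06);t=onplane(im,D,.01)[y];print('yel',rect(t))
for a in(0,.1,.55,1.0): pass
print('notch mid angle')
im=np.load('scene1.npy',allow_pickle=True).item();cv2.imwrite('pics/s6.png',cv2.resize(im['img'][160:300,150:340],None,fx=4,fy=4,interpolation=2))"
```

```text
scene grey 118 [ 592.5 -225.    91.9   27.6  -15. ] cradle [  -4.6 -244.6] z98 30.6
scene grey 715 [606.9 -49.4 226.2 110.2  85.2] cradle [ -0.9 -68.5] z98 54.0
scene red 40 [ 542.3 -207.3   14.9    9.6  -30.2] cradle [ -55.8 -230. ] z98 54.0
scene red 665 [601.3 -95.  104.7  53.6  -3.3] cradle [  -3.7 -114.3] z98 52.8
top grey 140 [608.6   4.1 111.5 105.3  86.2] cradle [ -2.5 -15. ] z98 54.7
top grey 65 [ 606.3 -231.3   64.6   23.3   -3.9] cradle [   9.6 -250.1] z98 29.9
[ 0.49845497 -0.08955205  0.17337274] 33.95
knob scene [ 542.3 -209.2   24.9   14.2   48.4] [ -55.6 -231.9]
yel [ 563.8 -294.8   38.5   13.    44. ]
knob top [ 5.381e+02 -2.215e+02  1.300e+01  3.200e+00 -5.000e-01] [ -59.1 -244.5]
yel [ 563.2 -298.    33.     6.6   50.1]
notch mid angle
```

View pics/s6.png

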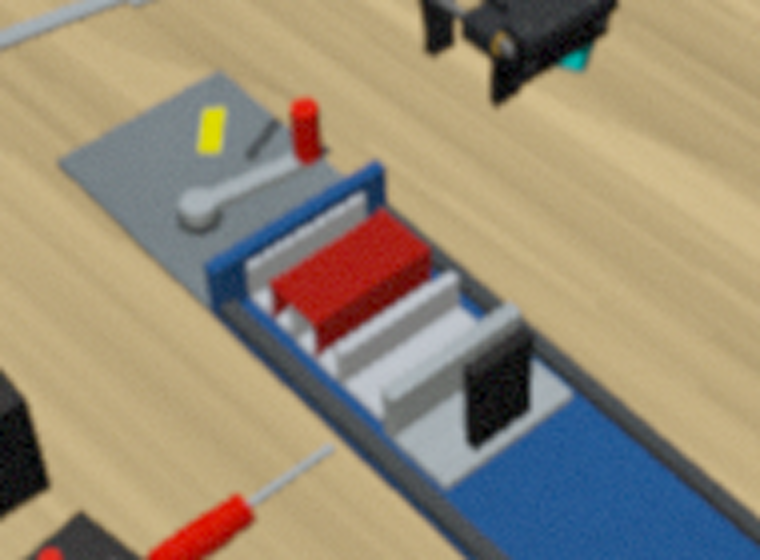

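The cap sits fully down at crop (350,275): its top reads 4 mm over the channel flanges by the same measure, and the stack is snug. Only the lever is left: knob at crop (305,130), yellow mark at (212,130).

```bash
python3 -c "
from h import *
print(state()['qpos'],state()['tcp_pos']);go(.538,-.2145,.055,YAW)"
```

```text
[ 0.25590599  0.27767032 -0.19234819  1.99355756  0.06891366  0.87396818
 -1.60462134] [ 0.49845497 -0.08955205  0.17337274]
tool shift units [0.389 1.019 0.988] mm [ 46.7 122.3 118.5]
turn units [ 0.0001 -0.0008  0.0002]
```

{"api": "jog_arm", "payload": {
  "rows": [
    {"tx": 0.09, "ty": 0.25, "tz": 0, "ax": 0, "ay": 0, "az": 0},
    {"tx": 0.1, "ty": 0.26, "tz": 0, "ax": 0, "ay": 0, "az": 0},
    {"tx": 0.1, "ty": 0.26, "tz": 0, "ax": 0, "ay": 0, "az": 0},
    {"tx": 0.1, "ty": 0.25, "tz": 0, "ax": 0, "ay": 0, "az": 0},
    {"tx": 0, "ty": 0, "tz": 0.2, "ax": 0, "ay": 0, "az": 0},
    {"tx": 0, "ty": 0, "tz": 0.2, "ax": 0, "ay": 0, "az": 0},
    {"tx": 0, "ty": 0, "tz": 0, "ax": 0, "ay": 0, "az": 0},
    {"tx": 0, "ty": 0, "tz": 0, "ax": 0, "ay": 0, "az": 0}
  ],
  "fingers": 0.1
}}

```text
t: 34.75
tcp_pos: [0.5387, -0.2144, 0.1244]
tcp_rot: [-3.14, 0.094, -0.001]
ft_force: [0.2, -0.8, 0.2]
opening: 0.0393
grasp_force: 0.0
```

```bash
python3 -c "
from h import *
print(state()['tcp_pos']);go(.538,-.2145,.055,YAW)
im=get_image('scene');cv2.imwrite('pics/s7.png',cv2.resize(im['img'][150:250,150:290],None,fx=5,fy=5,interpolation=2))"
```

```text
[ 0.53869333 -0.21443889  0.12438211]
tool shift units [-0.006  0.001  0.578] mm [-0.7  0.1 69.4]
turn units [-0.     -0.0002  0.0004]
```

View pics/s7.png

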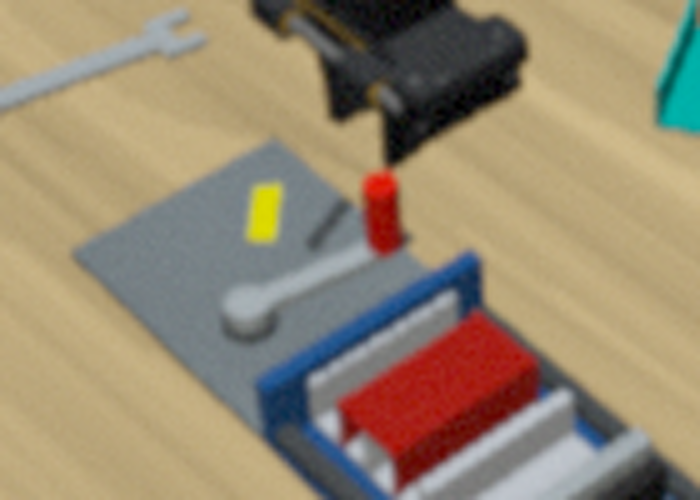

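The fingertips straddle the knob, with tips at crop (340,115) and (395,155) and the knob top at (380,180). I'll descend and pinch gently.

{"api": "jog_arm", "payload": {
  "rows": [
    {"tx": 0, "ty": 0, "tz": 0.15, "ax": 0, "ay": 0, "az": 0},
    {"tx": 0, "ty": 0, "tz": 0.15, "ax": 0, "ay": 0, "az": 0},
    {"tx": 0, "ty": 0, "tz": 0.15, "ax": 0, "ay": 0, "az": 0},
    {"tx": 0, "ty": 0, "tz": 0.12, "ax": 0, "ay": 0, "az": 0},
    {"tx": 0, "ty": 0, "tz": 0, "ax": 0, "ay": 0, "az": 0}
  ]
}}

```text
t: 35.3
tcp_pos: [0.5372, -0.2141, 0.0549]
tcp_rot: [-3.14, 0.094, 0.003]
ft_force: [-0.4, 0.5, 0.3]
opening: 0.0389
grasp_force: 0.0
```

{"api": "jog_arm", "payload": {
  "rows": [
    {"tx": 0, "ty": 0, "tz": 0, "ax": 0, "ay": 0, "az": 0},
    {"tx": 0, "ty": 0, "tz": 0, "ax": 0, "ay": 0, "az": 0},
    {"tx": 0, "ty": 0, "tz": 0, "ax": 0, "ay": 0, "az": 0},
    {"tx": 0, "ty": 0, "tz": 0, "ax": 0, "ay": 0, "az": 0}
  ],
  "fingers": 1,
  "grip_force": 10
}}

```text
t: 35.7
tcp_pos: [0.5383, -0.2147, 0.0567]
tcp_rot: [3.14, -0.095, 0.003]
ft_force: [-0.1, -0.1, 3.2]
opening: 0.0216
grasp_force: 10.0
```

```bash
python3 -c "
from h import *
s=state();p=s['tcp_pos'];print(p,s['opening'],s['ft_force'])
piv=np.array([.6255,-.2324]);d=p[:2]-piv;a0=np.arctan2(d[1],d[0]);print(np.degrees(a0)%360,np.hypot(*d))
a0=a0%(2*np.pi);a1=np.radians(226.5);r=R.from_rotvec(s['tcp_rot']);q=p[:2]
for a in np.linspace(a0,a1,9)[1:]:
    n=piv+.09*np.array([np.cos(a),np.sin(a)]); print(np.round(n,4),np.round(r.inv().apply(np.r_[n-q,0])/.12,3)); q=n"
```

```text
[ 0.53827444 -0.21465467  0.05668285] 0.021629510422220163 [-0.12486948 -0.12678715  3.17188187]
168.50057394827928 0.0890123316743646
[ 0.5357 -0.2257] [-0.015  0.093  0.   ]
[ 0.5356 -0.2371] [0.005 0.095 0.   ]
[ 0.5369 -0.2484] [0.017 0.093 0.   ]
[ 0.5397 -0.2595] [0.028 0.091 0.   ]
[ 0.5438 -0.2701] [0.039 0.086 0.   ]
[ 0.5492 -0.2801] [0.05  0.081 0.   ]
[ 0.5558 -0.2893] [0.06  0.074 0.   ]
[ 0.5635 -0.2977] [0.069 0.065 0.   ]
```

{"api": "jog_arm", "payload": {
  "rows": [
    {"tx": -0.005, "ty": 0.093, "tz": 0, "ax": 0, "ay": 0, "az": 0},
    {"tx": 0.005, "ty": 0.095, "tz": 0, "ax": 0, "ay": 0, "az": 0},
    {"tx": 0.015, "ty": 0.093, "tz": 0, "ax": 0, "ay": 0, "az": 0},
    {"tx": 0.025, "ty": 0.091, "tz": 0, "ax": 0, "ay": 0, "az": 0},
    {"tx": 0.04, "ty": 0.086, "tz": 0, "ax": 0, "ay": 0, "az": 0},
    {"tx": 0.05, "ty": 0.08, "tz": 0, "ax": 0, "ay": 0, "az": 0},
    {"tx": 0, "ty": 0, "tz": 0, "ax": 0, "ay": 0, "az": 0}
  ]
}}

```text
t: 36.4
tcp_pos: [0.5505, -0.2825, 0.0558]
tcp_rot: [3.138, -0.098, 0.004]
ft_force: [-0.3, -1.4, 3.0]
opening: 0.0219
grasp_force: 10.0
```

```bash
python3 -c "
from h import *
s=state();p=s['tcp_pos'];print(p,s['opening'],s['ft_force'])
piv=np.array([.6255,-.2324]);d=p[:2]-piv;print(np.degrees(np.arctan2(d[1],d[0]))%360,np.hypot(*d));go(.5635,-.2977,p[2],YAW)
for n in('scene','top'):
    im=get_image(n);P,D=cloud(im);m=masks(im)['red']&(abs(P[...,0]-.55)<.03)&(abs(P[...,1]+.28)<.03);print(n,m.sum(),rect(P[m]) if m.sum()>5 else 0)"
```

```text
[ 0.5504901  -0.28246088  0.0558315 ] 0.021912269559810797 [-0.25262638 -1.40705111  2.97901468]
213.71876080195742 0.09018080119540689
tool shift units [0.116 0.12  0.001] mm [13.9 14.4  0.1]
turn units [ 0.0007 -0.0008 -0.0004]
scene 42 [ 562.  -274.6   26.2   16.9   45.7]
top 0 0
```

{"api": "jog_arm", "payload": {
  "rows": [
    {"tx": 0.052, "ty": 0.065, "tz": 0, "ax": 0, "ay": 0, "az": 0},
    {"tx": 0.062, "ty": 0.055, "tz": 0, "ax": 0, "ay": 0, "az": 0},
    {"tx": 0, "ty": 0, "tz": 0, "ax": 0, "ay": 0, "az": 0},
    {"tx": 0, "ty": 0, "tz": 0, "ax": 0, "ay": 0, "az": 0}
  ]
}}

```text
t: 36.9
tcp_pos: [0.5628, -0.2956, 0.0558]
tcp_rot: [3.139, -0.095, 0.003]
ft_force: [-0.2, 0.1, 1.7]
opening: 0.0214
grasp_force: 10.0
```

{"api": "jog_arm", "payload": {
  "rows": [
    {"tx": 0, "ty": 0, "tz": 0, "ax": 0, "ay": 0, "az": 0},
    {"tx": 0, "ty": 0, "tz": 0, "ax": 0, "ay": 0, "az": 0},
    {"tx": 0, "ty": 0, "tz": 0, "ax": 0, "ay": 0, "az": 0}
  ],
  "fingers": 0.1
}}

```text
t: 37.2
tcp_pos: [0.5617, -0.2948, 0.0554]
tcp_rot: [-3.14, 0.095, 0.001]
ft_force: [0.3, 0.1, 0.2]
opening: 0.0356
grasp_force: 0.0
```

{"api": "jog_arm", "payload": {
  "rows": [
    {"tx": 0, "ty": 0, "tz": -0.2, "ax": 0, "ay": 0, "az": 0},
    {"tx": 0, "ty": 0, "tz": -0.35, "ax": 0, "ay": 0, "az": 0},
    {"tx": 0, "ty": 0, "tz": -0.35, "ax": 0, "ay": 0, "az": 0},
    {"tx": -0.3, "ty": 0, "tz": -0.1, "ax": 0, "ay": 0, "az": 0},
    {"tx": -0.35, "ty": 0, "tz": 0, "ax": 0, "ay": 0, "az": 0},
    {"tx": -0.35, "ty": 0, "tz": 0, "ax": 0, "ay": 0, "az": 0},
    {"tx": 0, "ty": 0, "tz": 0, "ax": 0, "ay": 0, "az": 0}
  ]
}}

```text
t: 37.9
tcp_pos: [0.4357, -0.2879, 0.1751]
tcp_rot: [-3.139, 0.102, 0.009]
ft_force: [1.1, -0.9, 0.4]
opening: 0.0391
grasp_force: 0.0
```

```bash
python3 look.py; python3 -c "
from h import *
a=get_image('scene')['img'][150:320,140:340];b=get_image('top')['img'][160:225,190:390]
cv2.imwrite('pics/s8.png',np.vstack([cv2.resize(a,(600,510),interpolation=2)]));cv2.imwrite('pics/t8.png',cv2.resize(b,None,fx=4,fy=4,interpolation=2))
for n in('scene','top'):
    im=np.load(n+'1.npy',allow_pickle=True).item();P,D=cloud(im);m=masks(im)['red']&(abs(P[...,0]-.56)<.04)&(abs(P[...,1]+.295)<.04)&(P[...,2]>.064);t=onplane(im,D,.072)[m];print(n,m.sum(),rect(t) if m.sum()>5 else 0)"
```

```text
scene grey 703 [606.7 -49.5 220.9 108.6  85. ] cradle [ -1.1 -68.6] z98 53.5
scene grey 118 [ 603.7 -261.3  103.1   25.8   50.3] cradle [   8.8 -280.2] z98 33.7
scene red 665 [603.  -94.7 101.5  51.9  -3.2] cradle [  -2.  -113.9] z98 53.1
scene red 35 [ 567.  -287.7   16.3    7.1  -20. ] cradle [ -26.2 -308.8] z98 53.1
top grey 70 [ 602.7 -111.3   98.2   72.3   -3.7] cradle [  -1.3 -130.5] z98 53.0
top grey 177 [611.3  -1.9 111.2 102.   -5. ] cradle [  0.6 -20.8] z98 54.7
top grey 80 [ 604.6 -259.9   92.7   27.1   49.1] cradle [   9.6 -278.7] z98 32.8
top red 363 [606.3 -96.5  97.7  43.4  -2.2] cradle [   1.4 -115.5] z98 54.1
[ 0.44165984 -0.28796255  0.17603202] 38.0
scene 38 [ 564.6 -290.7   26.6   17.3   50.9]
top 29 [ 560.9 -295.4   16.6   16.    -1. ]
```

View pics/s8.png

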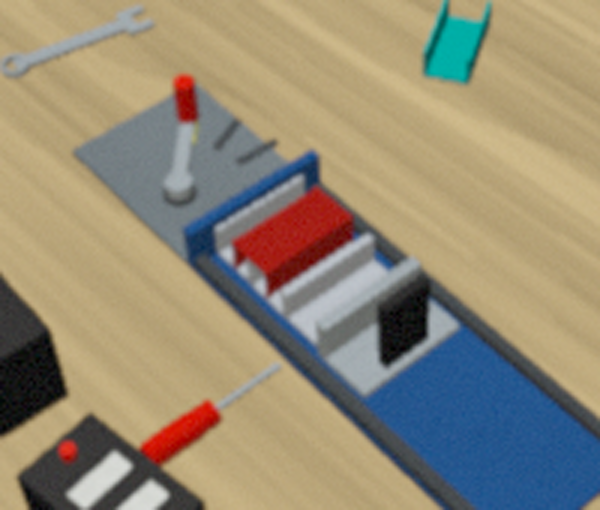

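View pics/t8.png

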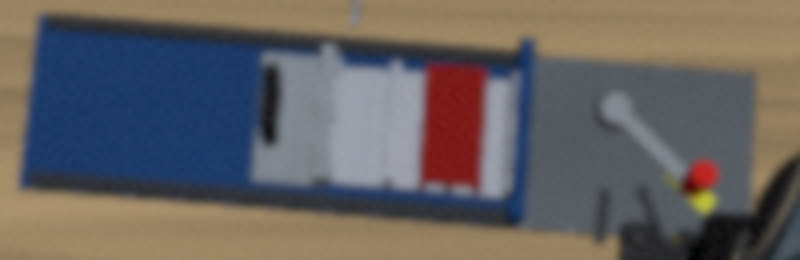

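The scene shows the knob over the yellow mark at crop (187,100), the cap down and the stack snug. I'll check the lever angle against the yellow and grey marks.

Run:
```python
from h import *
from meas import line
for n in("scene","top"):
    im=np.load(n+"1.npy",allow_pickle=True).item(); im0=np.load(n+"0.npy",allow_pickle=True).item(); P,D=cloud(im); P0,D0=cloud(im0); M=masks(im)
    T=onplane(im,D,.028); Z=onplane(im,D,.0085)
    near=np.hypot(P[...,0]-.6255,P[...,1]+.2324)
    arm=M["grey"]&(P[...,2]>.017)&(near>.018)&(near<.076)
    c,a=line(T[arm]); print(n,"arm",arm.sum(),np.round(c*1000,1),"deg",np.degrees(a)%180+180)
    hsv=cv2.cvtColor(im["img"],cv2.COLOR_BGR2HSV)
    m=(hsv[...,2]<85)&(P[...,2]<.016)&(P[...,2]>.0)&(near>.055)&(near<.12)&(P[...,0]<.60)&(P[...,1]<-.18)
    for b in blobs(m,6):
        c,a=line(Z[b]); d=c-np.array([.6255,-.2324]); print(" mark",b.sum(),np.round(c*1000,1),"deg line",round(np.degrees(a)%180+180 if 1 else 0,1),"about pivot",round(np.degrees(np.arctan2(d[1],d[0]))%360,1),round(np.hypot(*d),4))
    y=masks(im0)["yellow"]&(abs(P0[...,0]-.56)<.06)&(abs(P0[...,1]+.3)<.06); t=onplane(im0,D0,.0085)[y]; c,a=line(t); d=c-np.array([.6255,-.2324]); print(" yellow",np.round(c*1000,1),"line",round(np.degrees(a)%180+180,1),"about pivot",round(np.degrees(np.arctan2(d[1],d[0]))%360,1),round(np.hypot(*d),4))
```

```text
scene arm 76 [ 595.1 -260.1] deg 231.43823
 yellow [ 562.2 -296.5] line 224.9 about pivot 225.4 0.0901
top arm 87 [ 594.8 -264.1] deg 224.87277
 mark 40 [ 540.3 -223.7] deg line 355.7 about pivot 174.2 0.0856
 mark 40 [ 544.5 -262. ] deg line 197.7 about pivot 200.0 0.0862
 yellow [ 563.6 -298.1] line 226.3 about pivot 226.7 0.0903
```

The lever reads about 0.97 to 0.98, roughly 2.5 mm short of the middle of the notch, so I'll nudge it.

```bash
python3 -c "
from h import *
go(.562,-.295,.055,YAW)"
```

```text
tool shift units [9.87e-01 1.00e-03 1.01e+00] mm [1.185e+02 1.000e-01 1.212e+02]
turn units [ 0.0001 -0.0005  0.0005]
```

{"api": "jog_arm", "payload": {
  "rows": [
    {"tx": 0.25, "ty": 0, "tz": 0, "ax": 0, "ay": 0, "az": 0},
    {"tx": 0.3, "ty": 0, "tz": 0, "ax": 0, "ay": 0, "az": 0},
    {"tx": 0.25, "ty": 0, "tz": 0, "ax": 0, "ay": 0, "az": 0},
    {"tx": 0.19, "ty": 0, "tz": 0.1, "ax": 0, "ay": 0, "az": 0},
    {"tx": 0, "ty": 0, "tz": 0.3, "ax": 0, "ay": 0, "az": 0},
    {"tx": 0, "ty": 0, "tz": 0, "ax": 0, "ay": 0, "az": 0},
    {"tx": 0, "ty": 0, "tz": 0, "ax": 0, "ay": 0, "az": 0}
  ]
}}

```text
t: 38.8
tcp_pos: [0.561, -0.2945, 0.127]
tcp_rot: [-3.139, 0.094, 0.003]
ft_force: [-0.6, 0.2, -0.3]
opening: 0.0391
grasp_force: 0.0
```

```bash
python3 -c "
from h import *
go(.562,-.295,.055,YAW)"
```

```text
tool shift units [0.009 0.004 0.6  ] mm [ 1.1  0.5 72. ]
turn units [-0.0003  0.0006  0.0004]
```

{"api": "jog_arm", "payload": {
  "rows": [
    {"tx": 0.01, "ty": 0, "tz": 0.15, "ax": 0, "ay": 0, "az": 0},
    {"tx": 0, "ty": 0, "tz": 0.15, "ax": 0, "ay": 0, "az": 0},
    {"tx": 0, "ty": 0, "tz": 0.15, "ax": 0, "ay": 0, "az": 0},
    {"tx": 0, "ty": 0, "tz": 0.14, "ax": 0, "ay": 0, "az": 0},
    {"tx": 0, "ty": 0, "tz": 0, "ax": 0, "ay": 0, "az": 0}
  ]
}}

```text
t: 39.3
tcp_pos: [0.5615, -0.295, 0.0566]
tcp_rot: [-3.14, 0.095, 0.002]
ft_force: [-0.3, -0.6, -0.2]
opening: 0.0389
grasp_force: 0.0
```

{"api": "jog_arm", "payload": {
  "rows": [
    {"tx": 0, "ty": 0, "tz": 0, "ax": 0, "ay": 0, "az": 0},
    {"tx": 0, "ty": 0, "tz": 0, "ax": 0, "ay": 0, "az": 0},
    {"tx": 0, "ty": 0, "tz": 0, "ax": 0, "ay": 0, "az": 0},
    {"tx": 0, "ty": 0, "tz": 0, "ax": 0, "ay": 0, "az": 0}
  ],
  "fingers": 1,
  "grip_force": 10
}}

```text
t: 39.7
tcp_pos: [0.5628, -0.2956, 0.0584]
tcp_rot: [3.139, -0.095, 0.003]
ft_force: [-0.6, 0.0, 3.9]
opening: 0.0218
grasp_force: 10.0
```

{"api": "jog_arm", "payload": {
  "rows": [
    {"tx": 0.01, "ty": 0.01, "tz": 0, "ax": 0, "ay": 0, "az": 0},
    {"tx": 0.01, "ty": 0.005, "tz": 0, "ax": 0, "ay": 0, "az": 0},
    {"tx": 0, "ty": 0, "tz": 0, "ax": 0, "ay": 0, "az": 0},
    {"tx": 0, "ty": 0, "tz": 0, "ax": 0, "ay": 0, "az": 0}
  ]
}}

```text
t: 40.1
tcp_pos: [0.5645, -0.2972, 0.0583]
tcp_rot: [3.14, -0.094, 0.001]
ft_force: [-2.0, 1.1, 7.4]
opening: 0.0215
grasp_force: 10.0
```

{"api": "jog_arm", "payload": {
  "rows": [
    {"tx": 0, "ty": 0, "tz": 0, "ax": 0, "ay": 0, "az": 0},
    {"tx": 0, "ty": 0, "tz": 0, "ax": 0, "ay": 0, "az": 0},
    {"tx": 0, "ty": 0, "tz": 0, "ax": 0, "ay": 0, "az": 0}
  ],
  "fingers": 0.1
}}

```text
t: 40.4
tcp_pos: [0.5643, -0.2969, 0.0567]
tcp_rot: [-3.14, 0.095, 0.0]
ft_force: [-0.4, 0.5, -0.5]
opening: 0.0359
grasp_force: 0.0
```

{"api": "jog_arm", "payload": {
  "rows": [
    {"tx": 0, "ty": 0, "tz": -0.2, "ax": 0, "ay": 0, "az": 0},
    {"tx": 0, "ty": 0, "tz": -0.35, "ax": 0, "ay": 0, "az": 0},
    {"tx": 0, "ty": 0, "tz": -0.35, "ax": 0, "ay": 0, "az": 0},
    {"tx": -0.3, "ty": 0, "tz": -0.1, "ax": 0, "ay": 0, "az": 0},
    {"tx": -0.35, "ty": 0, "tz": 0, "ax": 0, "ay": 0, "az": 0},
    {"tx": -0.35, "ty": 0, "tz": 0, "ax": 0, "ay": 0, "az": 0},
    {"tx": 0, "ty": 0, "tz": 0, "ax": 0, "ay": 0, "az": 0},
    {"tx": 0, "ty": 0, "tz": 0, "ax": 0, "ay": 0, "az": 0}
  ]
}}

```text
t: 41.2
tcp_pos: [0.444, -0.29, 0.1772]
tcp_rot: [3.14, -0.097, 0.001]
ft_force: [-0.3, -0.2, -0.7]
opening: 0.0389
grasp_force: 0.0
```

```bash
python3 look.py
python3 - <<'E'
from h import *
from meas import line
for n in("scene","top"):
    im=np.load(n+"1.npy",allow_pickle=True).item(); P,D=cloud(im); M=masks(im)
    m=M["red"]&(abs(P[...,0]-.56)<.04)&(abs(P[...,1]+.295)<.04)&(P[...,2]>.064); print(n,"knob",rect(onplane(im,D,.072)[m]))
    near=np.hypot(P[...,0]-.6255,P[...,1]+.2324); arm=M["grey"]&(P[...,2]>.017)&(near>.018)&(near<.076)
    print("arm",np.degrees(line(onplane(im,D,.028)[arm])[1])%180+180)
cv2.imwrite('pics/s9.png',cv2.resize(np.load("scene1.npy",allow_pickle=True).item()["img"][150:320,140:340],(700,595),interpolation=2))
E
```

```text
scene grey 752 [607.3 -46.4 230.  108.7  85.1] cradle [ -0.7 -65.5] z98 53.7
scene grey 123 [ 600.9 -258.3  101.5   25.6   44.2] cradle [   5.8 -277.4] z98 37.7
scene red 506 [598.6 -77.5 101.8  50.8  -2.9] cradle [ -7.5 -97. ] z98 53.0
scene red 34 [ 569.3 -288.1   16.    10.4  -32.5] cradle [ -23.9 -309. ] z98 54.5
top grey 243 [606.3 -42.4 209.8 106.4  86.3] cradle [ -1.9 -61.5] z98 54.4
top grey 97 [ 601.8 -255.7   91.5   27.6   41.2] cradle [   6.6 -274.7] z98 31.1
top red 358 [598.7 -78.4  96.9  41.2  -3.1] cradle [ -7.3 -97.9] z98 53.9
[ 0.44585798 -0.28972942  0.17715759] 41.3
scene knob [ 566.7 -292.6   26.2   17.3   50.5]
arm 234.55086
top knob [ 563.6 -297.3   18.6   16.1   25.6]
arm 226.94617
```

View pics/s9.png

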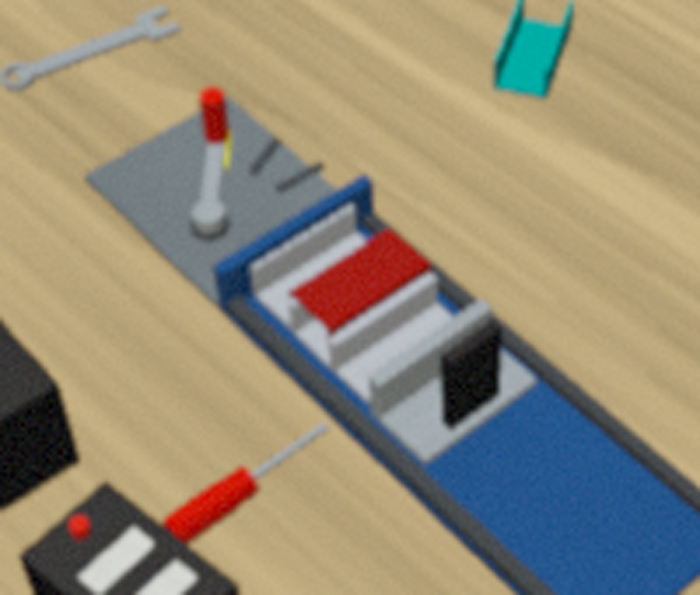

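The cap was knocked about 17 mm along the bed, to cradle y = -97, within its free play. I'll check that it is still level and that the stack is still closed.

Run:
```python
from h import *
for n in("scene","top"):
    im=get_image(n); P,D=cloud(im); M=masks(im); q=inv(P,C)
    m=M["red"]&(abs(q[...,0])<.065)&(abs(q[...,1]+.1)<.05)&(P[...,2]>.043)
    A=np.c_[q[m],np.ones(m.sum())]; k=np.linalg.lstsq(A,P[m][:,2],rcond=None)[0]; print(n,"cap plane tilt deg",np.degrees(np.arctan(k[:2])),"z at centre",np.r_[np.median(q[m],0),1]@k, "y range",np.percentile(q[m][:,1],[3,97]))
    Q=inv(onplane(im,D,.044),C)
    w=M["grey"]&(abs(P[...,2]-.044)<.007)&(abs(q[...,0])<.05)&(q[...,1]<.0)&(q[...,1]>-.17)
    h,e=np.histogram(Q[w][:,1]*1000,bins=np.arange(-172,2,4)); print("flange y",[(int(a),int(c)) for a,c in zip(e,h) if c>2])
    w=M["grey"]&(abs(P[...,2]-.057)<.005)&(abs(q[...,0])<.06)&(abs(q[...,1])<.03); print("plate top y",np.median(inv(onplane(im,D,.057)[w],C),0), )
```

```text
scene cap plane tilt deg [ 0.21339007 -0.5857844 ] z at centre 0.049315757700113885 y range [-0.11796091 -0.07361306]
flange y [(-172, 7), (-168, 36), (-164, 41), (-160, 31), (-156, 4), (-128, 19), (-120, 3), (-116, 4), (-112, 4), (-72, 43), (-68, 41), (-64, 47), (-60, 27), (-56, 4), (-12, 6), (-8, 38), (-4, 24)]
plate top y [ 0.00196707 -0.00848008]
top cap plane tilt deg [-0.40888613 -0.88523376] z at centre 0.04850367850934729 y range [-0.11723524 -0.07876525]
flange y [(-168, 18), (-164, 16), (-128, 5), (-124, 6), (-116, 3), (-72, 23), (-68, 36), (-64, 15), (-24, 8), (-20, 32)]
plate top y [-0.00302761 -0.01081917]
```

```bash
python3 -c "
from h import *
print(sign_off())"
```

```text
the job is handed in; nothing more can be done
None
```

I handed the job in with the three channels snug between the wall and the stop, the red cap fully down over the first two, and the lever thrown last, reading within about 0.02 rad of the yellow notch; the cap had been knocked about 17 mm along the bed late on, but it still measured level and interlocked, so I left it there.

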